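# Sort the donated groceries into their flats

### The job

At the food pantry, a mixed handful of donations stands along the near side of the table: put both green tins, the orange-lidded jar of peanut butter and both yellow cartons into the flat that already holds their own kind, standing upright on the flat's floor in its free near row. Set each one down rather than dropping it, and leave the glass jar with the white lid standing where it is, since glass is not packed here.

Things in the scene. Friction and masses are not known exactly. Their poses are not given: they have to be found in the camera images.
- tin_a: first food tin standing upright, green label with a pale band, bare steel lid; 66 mm diameter, 101 mm tall, about 0.36 kg. Origin: centre of its underside, z up its axis
- tin_b: second food tin standing upright, green label with a pale band, bare steel lid; 66 mm diameter, 101 mm tall, about 0.36 kg. Origin: centre of its underside, z up its axis; the same as the first tin
- butter_jar: plastic jar of peanut butter standing upright, tan with a cream label and a bright orange lid; straight-sided, 66 mm diameter, 100 mm tall, about 0.38 kg. Origin: centre of its underside, z up its axis
- carton_a: first yellow card carton of baking mix standing upright, 70 mm wide (its x), 32 mm thick (its y), 95 mm tall, about 0.14 kg. Origin: centre of its underside, z up; the two broad faces look along +y and -y
- carton_b: second yellow card carton of baking mix standing upright, 70 mm wide (its x), 32 mm thick (its y), 95 mm tall, about 0.14 kg. Origin: centre of its underside, z up; the two broad faces look along +y and -y; the same as the first carton
- glass_jar: green glass jar with a white lid, standing among the donations; 68 mm diameter, 115 mm tall, 0.5 kg. It is to be left alone. Origin: centre of its underside, z up
- flat_tins: fixed open brown card flat, green band, 168 (x) by 213 mm (y); walls 40 mm high, 4 thick; floor 4 mm. Origin: centre of underside on the table, +x to its far side. Far row full: three green tins, fixed, up to 105 mm above the table. Free near row inside: x -80 to +9 mm (middle -34), y -102 to +102 mm, room for newcomers side by side along y
- flat_jars: fixed open brown card flat, orange band, 168 (x) by 213 mm (y); walls 40 mm high, 4 thick; floor 4 mm. Origin: centre of underside on the table, +x to its far side. Far row full: three orange-lidded peanut butter jars, fixed, up to 105 mm above the table. Free near row inside: x -80 to +9 mm (middle -34), y -102 to +102 mm, room for newcomers side by side along y
- flat_cartons: fixed open brown card flat, yellow band, 168 (x) by 213 mm (y); walls 40 mm high, 4 thick; floor 4 mm. Origin: centre of underside on the table, +x to its far side. Far row full: six yellow cartons on file, their broad faces looking along the flat's y, fixed, up to 105 mm above the table. Free near row inside: x -80 to +9 mm (middle -34), y -102 to +102 mm, room for newcomers side by side along y
Mind the look-alikes: they are no part of the job. What is shaped like the carton_b but pink or purple is not meant.

How it is judged (in metres and radians):
At the end, for the whole second after the job is handed in: Both tins in the flat of tins, the peanut butter jar in the flat of such jars and both cartons in the flat of cartons, each inside the walls, its underside within 6 mm of the flat's floor, upright within 0.1 rad, released and at rest; the glass jar upright and within 30 mm of where it began (x of tin_a in the frame of flat_tins between -0.08 and 0.02 m and y of tin_a in the frame of flat_tins between -0.105 and 0.105 m and z of each of tin_a, tin_b in the frame of flat_tins below 0.01 m and angle between each of tin_a, tin_b, butter_jar, carton_a, carton_b, glass_jar's own z axis and vertical below 0.1 rad and linear speed of each of tin_a, tin_b, butter_jar, carton_a, carton_b below 0.02 m/s and contact force between the fingers and tin_a below 0.1 N and x of tin_b in the frame of flat_tins between -0.08 and 0.02 m and y of tin_b in the frame of flat_tins between -0.105 and 0.105 m and contact force between the fingers and tin_b below 0.1 N and x of butter_jar in the frame of flat_jars between -0.08 and 0.02 m and y of butter_jar in the frame of flat_jars between -0.105 and 0.105 m and z of butter_jar in the frame of flat_jars below 0.01 m and contact force between the fingers and butter_jar below 0.1 N and x of carton_a in the frame of flat_cartons between -0.08 and 0.02 m and y of carton_a in the frame of flat_cartons between -0.105 and 0.105 m and z of each of carton_a, carton_b in the frame of flat_cartons below 0.01 m and contact force between the fingers and carton_a below 0.1 N and x of carton_b in the frame of flat_cartons between -0.08 and 0.02 m and y of carton_b in the frame of flat_cartons between -0.105 and 0.105 m and contact force between the fingers and carton_b below 0.1 N and distance of glass_jar from where it was at the start of the episode below 0.03 m); the robot touches nothing.
It fails at once if the glass jar is pushed more than 30 mm or tipped more than 0.3 rad (distance of glass_jar from where it was at the start of the episode above 0.03 m or angle between glass_jar's own z axis and vertical above 0.3 rad).
It fails at once if one of the groceries is dropped: it falls unheld faster than 0.6 m/s (a fall of about 20 mm) ((linear speed of tin_a above 0.6 m/s and contact force between the fingers and tin_a below 0.1 N) or (linear speed of tin_b above 0.6 m/s and contact force between the fingers and tin_b below 0.1 N) or (linear speed of butter_jar above 0.6 m/s and contact force between the fingers and butter_jar below 0.1 N) or (linear speed of carton_a above 0.6 m/s and contact force between the fingers and carton_a below 0.1 N) or (linear speed of carton_b above 0.6 m/s and contact force between the fingers and carton_b below 0.1 N)).
It also fails if it takes over 128 s, if anything falls off the work surface, if the arm or the gripper's body presses on something with over 40 N, if the wrist force passes 120 N, or if a joint passes its speed limit or range.

### The arm

A 6-joint arm with a two-finger parallel gripper is mounted at the origin on the work surface. World frame = base frame: x ahead of the robot, y to its left, z up, the work surface at z = 0. Lengths are in mm, angles in rad, forces in N, time in s.
With the tool pointing down it reaches from about 275 to 1000 mm from the base axis. Payload 8.4 kg.
Tool frame: the origin (TCP) lies at the very end of the fingers, on their centre line; the grasp point (between the pads) lies 19 mm behind it (r.pinch_z is the distance from the TCP to the grasp point, in mm); z points along the fingers, y is the direction in which the jaws open and shut (so a half turn about z gives the same grasp; the last joint's range is limited). The gripper opens to 85 mm and grips with 20 to 120 N. Pads are 22 mm wide; open, the fingers measure 114 mm over their backs; the gripper's body (76 mm by 85 mm) begins 54 mm behind the grasp point. The pads swing forward as they close: fully open they stand 13 mm farther back than shut.
Start: joints at [1.267, 0.353, 1.633, -0, 1.155, -0.002], TCP at [185.773, 596.755, 231.281] pointing down, gripper open.
Joint ranges: [-2.63, 2.63], [-0.92, 2.1], [0.06, 2.66], [-1.3, 4.44], [0, 2.69], [-3.02, 3.02]. Speed limits (rad/s): [2.22, 2.22, 2.79, 3.14, 3.14, 3.14].

### API

Orientations are given as [roll, pitch, yaw] about the fixed x, y, z axes, in that order (R = Rz(yaw) Ry(pitch) Rx(roll)).
In Python, from rig import r, optics gives the robot as it stands.
- The arm moves only by the shell command python3 -m creep 'ROWS' [FORCE]. ROWS is JSON, a list of rows, each an object with "dp": the shift along the tool's x, y, z in mm, a list of three; "angular": the turn, a rotation vector about the tool's x, y, z in rad, a list of three; "fingers": the finger opening in mm, from 0 to 85.4. In form: [{"dp": [dx, dy, dz], "angular": [wx, wy, wz], "fingers": fingers}, ...]. A call has 1 to 5 rows; each row is the pose to reach, as a shift and turn from the pose commanded when the call began, along the tool's axes at that moment; what a row does not reach only later rows make up. A row lasts 1/12 s, in which the tool goes at most 41.7 mm and 7.16 degrees, less where a joint would pass 70% of its speed; a pose out of reach is approached as far as the arm can. A call with a gripper value outside its range is refused whole. The fingers move at their own pace and stop on an object; FORCE is the grip in N (left out, the last holds). Time passes only in rows, so rows that repeat a pose let the fingers close. It gives the time, the measured TCP pose, the force and the opening at its end, in the units of the state.
- r.sense(): the state, without advancing time (a new reading comes with each control period).
- optics.grab_frame(name): name is "side" or "top"; returns the picture (420x560x3 uint8, blue, green, red); there is no depth.
- optics.camera_params(name): a dict with "fx", "fy", "cx", "cy" (pixels), "distortion" ([k1, k2, p1, p2, k3] as OpenCV has them; the pictures are not rectified), "eye" and "rotation" of the camera in the world. Camera axes: x right, y up, looking along -z (the intrinsics and any distortion apply to the point x, -y, -z); pixel columns grow to the right and rows downward; lengths in mm; the calibration is good to about 2 mm. A picture is of the moment at which its call begins. camera_params takes no time and is no camera call.
- r.sign_off(): hands the job in, once; it reports no verdict.
The state is a dict: "clock": time; "qpos": joint angles; "qvel": joint speeds; "joint_efforts": joint torques, N m; "eef_pos": TCP position; "tcp_rot": TCP orientation; "contact_force": force on the tool from outside, world axes, zero at the start; "wrist_torque": the same for the moment, N m; "opening": opening from 0.0 (shut) to 1.0 (fully open).
Only numpy, scipy, OpenCV 4.12 (cv2) and the standard library are available. Lean on these libraries where they do the work, as an engineer would, in place of code of your own. Each camera call takes 0.05 s, during which the arm holds its last target.

## Working session

There is one attempt and no reset: what is moved stays moved. The work goes in short steps, Python scripts to look and compute and a shell command to move; the robot and the scene stay as the last step left them, time stands still between calls to the robot, and variables do not carry over. Pictures are saved under pics/ and viewed, and the job is handed in when it is done.

```bash
ls; mkdir -p pics; python3 - <<'E'
from rig import r, optics
import cv2
print(r.sense())
for n in("side","top"):
    print(n,optics.camera_params(n)); cv2.imwrite(f"pics/{n}0.png",optics.grab_frame(n))
E
```

```text
pics
{'clock': 0.0, 'qpos': array([ 1.26658937e+00,  3.53654569e-01,  1.63416110e+00,  1.12687979e-05,
        1.15518366e+00, -2.38686231e-03]), 'qvel': array([-0.00110699, -0.00037489, -0.00020662, -0.00155523,  0.00133173,
       -0.00034444]), 'joint_efforts': array([-2.76572660e-03, -6.05234671e+01, -3.42068839e+01, -2.97097486e-04,
        9.06986796e-03,  1.89803757e-06]), 'eef_pos': array([185.6294615 , 596.2869263 , 230.54612753]), 'tcp_rot': array([-3.14018600e+00, -1.36605906e-05,  2.83976799e+00]), 'contact_force': array([ 0.39825145, -0.21203799, -0.76077553]), 'wrist_torque': array([-0.03208804, -0.02396825,  0.02111973]), 'opening': 0.998773706404857}
side {'fx': 517.805949254952, 'fy': 517.805949254952, 'cx': 275.0927970513301, 'cy': 207.8047174453143, 'distortion': array([0.00823596, 0.        , 0.        , 0.        , 0.        ]), 'eye': array([-165.59268487, -895.60581301,  832.63663232]), 'rotation': array([ 0.92123132, -0.00660259, -0.65805597])}
top {'fx': 467.62289676279227, 'fy': 467.62289676279227, 'cx': 277.68420712995413, 'cy': 199.41149458559804, 'distortion': array([-0.12958754,  0.        ,  0.        ,  0.        ,  0.        ]), 'eye': array([ 351.34315425,  -52.05154212, 1329.1391557 ]), 'rotation': array([ 0.10645281,  0.00709183, -1.57621484])}
```

View pics/top0.png

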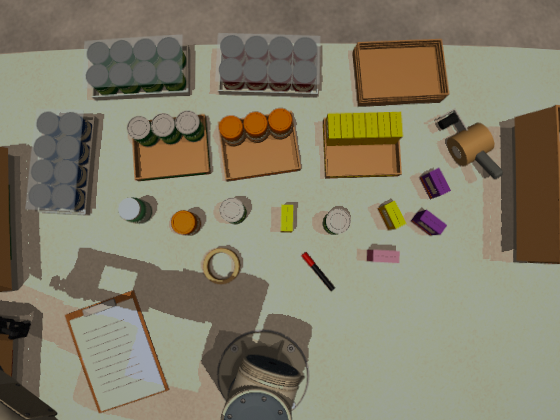

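View pics/side0.png

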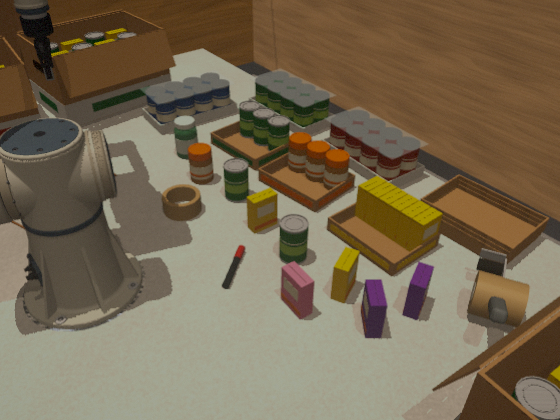

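The top view shows these objects at (column, row):
- **Green tins:** (232,210) and (337,221). The candidate to avoid is the white-lidded glass jar at (131,209).
- **Peanut butter jar:** (184,222).
- **Yellow cartons:** (287,217) and (393,214). Their look-alikes are purple at (435,183) and (429,222), and pink at (383,256).
- **Flats:** tins at (172,148), jars at (260,145), cartons at (362,145).

Next I'll check this in a close crop and measure.

```bash
cat > h.py <<'E'
import numpy as np, cv2
from scipy.spatial.transform import Rotation as R
from rig import r, optics
def cam(n):
    p=optics.camera_params(n); K=np.array([[p['fx'],0,p['cx']],[0,p['fy'],p['cy']],[0,0,1]])
    return K,np.array(p['distortion']),np.array(p['eye']),R.from_euler('xyz',p['rotation']).as_matrix()
def back(n,uv,z):
    K,D,e,M=cam(n); q=cv2.undistortPoints(np.array(uv,float).reshape(-1,1,2),K,D).reshape(-1,2)
    d=np.c_[q[:,0],-q[:,1],-np.ones(len(q))]@M.T
    return e+d*((z-e[2])/d[:,2])[:,None]
def proj(n,P):
    K,D,e,M=cam(n); c=(np.array(P,float).reshape(-1,3)-e)@M; c=c*[1,-1,-1]
    return cv2.projectPoints(c,np.zeros(3),np.zeros(3),K,D)[0].reshape(-1,2)
E
python3 - <<'E'
import cv2
im=cv2.imread('pics/top0.png')
c=im[95:275,100:460]; cv2.imwrite('pics/crop0.png',cv2.resize(c,None,fx=2.2,fy=2.2,interpolation=cv2.INTER_CUBIC))
E
```

```text
(no output)
```

View pics/crop0.png

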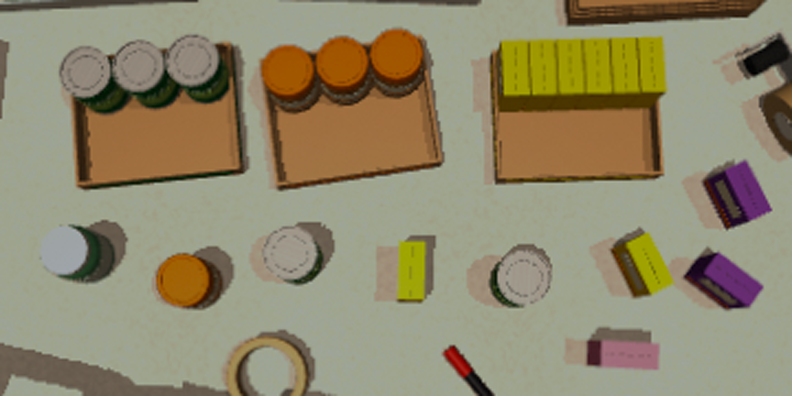

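```bash
python3 - <<'E'
from h import *
im=cv2.imread('pics/top0.png')
hsv=cv2.cvtColor(im,cv2.COLOR_BGR2HSV)
def f(u,v): return (u/2.2+100-.27,v/2.2+95-.27)
def blobs(mask,name,z,amin=60):
    n,l,s,c=cv2.connectedComponentsWithStats(mask.astype(np.uint8))
    for i in range(1,n):
        if s[i,4]>amin and 100<c[i][0]<420 and 100<c[i][1]<240:
            pts=np.argwhere(l==i)[:,::-1]; W=back('top',pts,z)[:,:2]
            rc=cv2.minAreaRect(W.astype(np.float32))
            print(name,c[i].round(1),s[i,4],'mean',W.mean(0).round(1),'rect',np.round(rc[0],1),np.round(rc[1],1),round(rc[2],1))
h,s,v=[hsv[...,i] for i in range(3)]
blobs((h>=8)&(h<=16)&(s>225)&(v>120),'orange',100)
blobs((h>=27)&(h<=33)&(s>200)&(v>150),'yellow',95)
b,g,rr=[im[...,i].astype(int) for i in range(3)]
blobs((abs(rr-g)<12)&(rr>=g+0)&(b>100)&(rr>125)&(h!=99)&(rr-b<40),'lid',101)
for n,p in dict(tin1=(291,253),tin2=(523,276),jar=(183,280),glass=(70,251)).items():
    print(n,back('top',[f(*p)],115 if n=='glass' else 100.5)[0].round(1), im[int(f(*p)[1]),int(f(*p)[0])],hsv[int(f(*p)[1]),int(f(*p)[0])])
for n,c in dict(ca=[(400,241),(425,241),(424,300),(398,300)],cb=[(636,240),(654,233),(672,285),(651,294)]).items():
    print(n,back('top',[f(*q) for q in c],95)[:,:2].round(1).tolist())
for n,c in dict(ft=[(79,186),(241,172),(231,45)],fj=[(279,187),(439,161),(428,38)],fc=[(495,181),(661,177)]).items():
    print(n,back('top',[f(*q) for q in c],40)[:,:2].round(1).tolist())
for n,c in dict(ft=[(86,71),(139,66),(192,61)],fj=[(288,70),(341,63),(396,54)]).items():
    print(n,back('top',[f(*q) for q in c],105)[:,:2].round(1).tolist())
E
```

```text
orange [279.7 119.3] 399 mean [700.7 -50.7] rect [700.8 -50.8] [58.3 60.4] 45.4
orange [255.  122.9] 399 mean [691.1  16.2] rect [692.2  16.2] [59.6 58.6] 89.9
orange [230.2 126.7] 396 mean [681.3  83.3] rect [681.8  83.8] [59.9 58.4] 89.4
yellow [346.1 124.8] 229 mean [ 686. -231.] rect [ 685.4 -230.6] [27.3 67.7] 88.5
yellow [358.8 124.6] 219 mean [ 686.4 -265.6] rect [ 686.8 -265.8] [27.6 64.4] 89.9
yellow [371.4 124.5] 226 mean [ 686.8 -300.1] rect [ 686.8 -300.2] [64.9 27.9] 1.2
yellow [383.9 123.5] 229 mean [ 689.6 -334.7] rect [ 689.3 -334.5] [65.1 29.1] 2.9
yellow [395.8 123.6] 231 mean [ 689.4 -367.6] rect [ 689.8 -367.6] [64.9 28.8] 0.7
yellow [333.8 125.8] 245 mean [ 683.2 -197.2] rect [ 684.  -197.7] [64.9 30.3] 1.1
yellow [395.1 213.9] 248 mean [ 442.4 -356.6] rect [ 442.9 -356. ] [65.4 29.2] 25.4
yellow [286.8 217.4] 268 mean [435.3 -67.8] rect [435.1 -67.9] [28.4 67.5] 87.0
lid [187.1 121.4] 345 mean [697.2 200.9] rect [697.2 201.5] [61.3 58.9] 89.2
lid [162.9 124.3] 356 mean [690.3 267.5] rect [691.3 268.5] [58.5 61.8] 89.0
lid [138.2 127.6] 364 mean [682.3 336.3] rect [682.6 341.1] [65.9 73.4] 30.0
lid [230.8 209.5] 463 mean [456.7  79.8] rect [456.   80.3] [64.2 67.3] 56.5
lid [337.9 220.8] 445 mean [ 425.1 -202.4] rect [ 425.1 -202.9] [64.  62.3] 58.5
tin1 [456.   76.8 100.5] [139 152 159] [ 20  32 159]
tin2 [ 426.7 -201.2  100.5] [138 151 159] [ 19  34 159]
jar [424.1 207.2 100.5] [  4  99 161] [ 18 249 161]
glass [458.5 342.7 115. ] [167 165 158] [ 97  14 167]
ca [[470.2, -54.2], [470.1, -84.3], [399.0, -82.5], [399.2, -51.3]]
cb [[469.6, -340.3], [478.0, -362.8], [414.6, -383.0], [404.0, -356.8]]
ft [[548.9, 357.6], [565.0, 147.6], [732.0, 163.1]]
fj [[545.3, 98.8], [577.3, -104.5], [738.7, -92.2]]
fc [[551.2, -175.2], [555.5, -388.2]]
ft [[682.9, 333.2], [688.0, 266.4], [693.2, 200.3]]
fj [[680.2, 81.5], [688.3, 16.6], [699.1, -50.8]]
```

```bash
cat >> h.py <<'E'
def plan(*tg):
    """targets (x,y,z,yaw): dp in tool axes & turn from present pose"""
    s=r.sense(); M=R.from_euler('xyz',s['tcp_rot']); p=np.array(s['eef_pos'])
    print('at',p.round(1),'rot',np.round(s['tcp_rot'],3),'q6',round(s['qpos'][5],2),'t',round(s['clock'],2),'op',round(s['opening']*85.4,1))
    for t in tg:
        T=R.from_euler('xyz',[np.pi,0,t[3]])
        d=M.inv().apply(np.array(t[:3])-p); w=(M.inv()*T).as_rotvec()
        print(t,'dp',d.round(1),'ang',w.round(3))
E
python3 - <<'E'
from h import *
im=cv2.imread('pics/top0.png'); hsv=cv2.cvtColor(im,cv2.COLOR_BGR2HSV)
h,s,v=cv2.split(hsv)
n,l,st,c=cv2.connectedComponentsWithStats(((h>=27)&(h<=33)&(s>200)&(v>150)).astype(np.uint8))
for i in range(1,n):
    if st[i,4]>60 and c[i][1]>180:
        W=back('top',np.argwhere(l==i)[:,::-1],95)[:,:2]; w,V=np.linalg.eigh(np.cov(W.T)); print(c[i],W.mean(0),np.degrees(np.arctan(V[1,1]/V[0,1])))
def cyl(x,y,r_,z0,z1):
    a=np.linspace(0,2*np.pi,40); return [np.c_[x+r_*np.cos(a),y+r_*np.sin(a),0*a+z] for z in(z0,z1)]
def box(x,y,yaw,lx,ly,zs):
    q=np.array([[-1,-1],[1,-1],[1,1],[-1,1],[-1,-1]])*[lx/2,ly/2]; a=np.radians(yaw); q=q@np.array([[np.cos(a),np.sin(a)],[-np.sin(a),np.cos(a)]])+[x,y]
    return [np.c_[q,np.full(5,z)] for z in zs]
L=cyl(456.5,78.5,33,0,101)+cyl(426,-202,33,0,101)+cyl(424,207,33,0,100)+cyl(458.5,342.7,34,0,115)
L+=box(435.2,-68,-2,70,32,(0,95))+box(442.5,-356.5,22,70,32,(0,95))
L+=box(640.7,259,4.4,168,213,(0,40))+box(644.4,9.6,8.5,168,213,(0,40))+box(637.3,-279.3,1.7,168,213,(0,40))
for n,(a,b,c_,d) in dict(top=(95,275,100,460),side=(80,320,130,450)).items():
    im=cv2.imread(f'pics/{n}0.png'); k=2.2
    o=cv2.resize(im,None,fx=k,fy=k,interpolation=cv2.INTER_CUBIC)
    for q in L: cv2.polylines(o,[np.round((proj(n,q)+.5)*k-.5).astype(int)],False,(255,0,255),1)
    cv2.imwrite(f'pics/ov_{n}.png',o[int(a*k):int(b*k),int(c_*k):int(d*k)])
E
```

```text
[395.11693548 213.94354839] [ 442.43333352 -356.5531382 ] 25.257803870658076
[286.79477612 217.4141791 ] [435.28499557 -67.84211457] -3.149215328577036
```

View pics/ov_top.png

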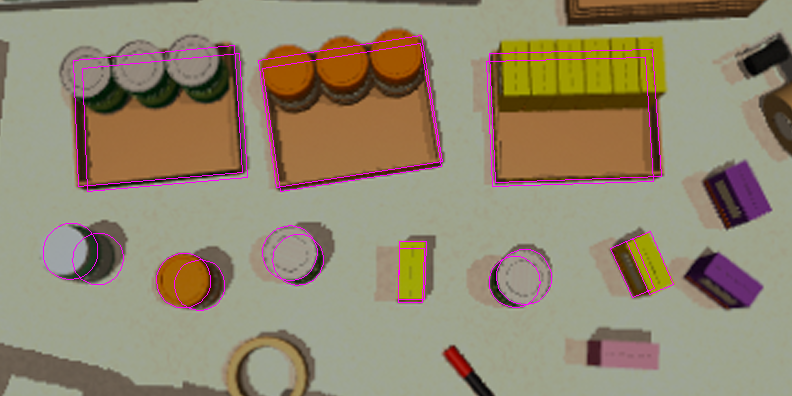

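View pics/ov_side.png

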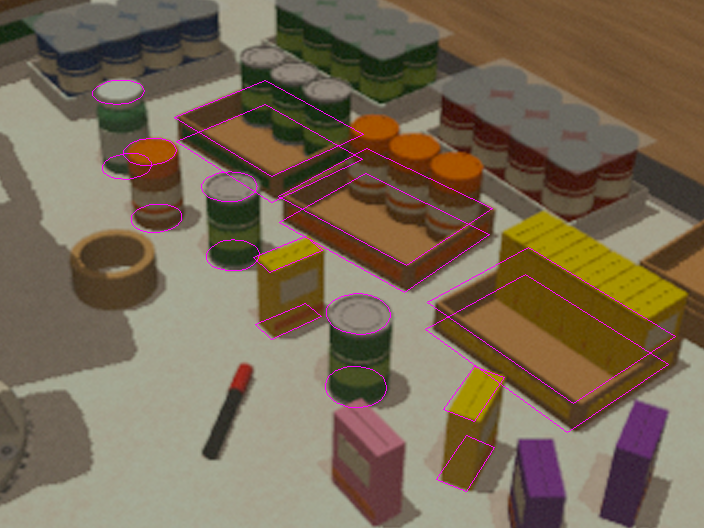

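The overlays agree within a few mm in both views, and the crop confirms the choices. I'll start with the peanut butter jar.

```bash
python3 -c "
from h import *
plan((424,207,170,3.29),(424,207,50,3.29))"
```

```text
at [185.6 596.4 230.6] rot [-3.14 -0.    2.84] q6 -0.0 t 0.1 op 85.8
(424, 207, 170, 3.29) dp [-343.3 -300.8   61. ] ang [-0.001 -0.    -0.45 ]
(424, 207, 50, 3.29) dp [-343.3 -300.7  181. ] ang [-0.001 -0.    -0.45 ]
```

```bash
python3 -m creep '[{"dp":[-343,-301,0],"angular":[0,0,-0.45],"fingers":85},{"dp":[-343,-301,0],"angular":[0,0,-0.45],"fingers":85},{"dp":[-343,-301,0],"angular":[0,0,-0.45],"fingers":85},{"dp":[-343,-301,0],"angular":[0,0,-0.45],"fingers":85},{"dp":[-343,-301,0],"angular":[0,0,-0.45],"fingers":85}]' 40; python3 -c "
from h import *
plan((424,207,170,3.29),(424,207,50,3.29))"
```

```text
clock: 0.52
eef_pos: [294.3, 417.9, 230.9]
tcp_rot: [-3.141, -0.0, -2.987]
contact_force: [0.4, 1.1, -0.4]
opening: 0.992
at [294.3 417.9 230.9] rot [-3.141 -0.    -2.987] q6 -0.77 t 0.52 op 84.8
(424, 207, 170, 3.29) dp [ -95.8 -228.3   61. ] ang [-0.    -0.     0.006]
(424, 207, 50, 3.29) dp [ -95.8 -228.2  181. ] ang [-0.    -0.     0.006]
```

```bash
python3 -m creep '[{"dp":[-96,-228,30],"angular":[0,0,0],"fingers":85},{"dp":[-96,-228,30],"angular":[0,0,0],"fingers":85},{"dp":[-96,-228,30],"angular":[0,0,0],"fingers":85},{"dp":[-96,-228,30],"angular":[0,0,0],"fingers":85},{"dp":[-96,-228,30],"angular":[0,0,0],"fingers":85}]' 40; python3 -c "
from h import *
plan((424,207,50,3.29))"
```

```text
clock: 0.93
eef_pos: [402.0, 241.2, 206.0]
tcp_rot: [3.142, 0.0, -2.993]
contact_force: [-0.1, 0.9, -0.3]
opening: 0.997
at [402.  241.2 206. ] rot [ 3.142  0.    -2.993] q6 -1.18 t 0.93 op 85.2
(424, 207, 50, 3.29) dp [-16.7 -37.1 156. ] ang [0. 0. 0.]
```

```bash
python3 -m creep '[{"dp":[-16.7,-37,5],"angular":[0,0,0],"fingers":85},{"dp":[-16.7,-37,40],"angular":[0,0,0],"fingers":85},{"dp":[-16.7,-37,75],"angular":[0,0,0],"fingers":85},{"dp":[-16.7,-37,90],"angular":[0,0,0],"fingers":85},{"dp":[-16.7,-37,90],"angular":[0,0,0],"fingers":85}]' 40; python3 - <<'E'
from h import *
plan((424,207,50,3.29))
o=[]
for n,(a,b,c,d) in dict(top=(120,260,100,300),side=(60,260,120,320)).items():
    cv2.imwrite(f'pics/j1_{n}.png',cv2.resize(optics.grab_frame(n)[a:b,c:d],None,fx=3,fy=3))
E
```

```text
clock: 1.35
eef_pos: [421.2, 207.2, 112.9]
tcp_rot: [-3.14, -0.006, -2.994]
contact_force: [-1.1, -1.0, -0.2]
opening: 0.999
at [421.2 207.2 112.9] rot [-3.14  -0.006 -2.994] q6 -1.26 t 1.35 op 85.3
(424, 207, 50, 3.29) dp [-3.2 -0.5 62.9] ang [-0.002 -0.006 -0.001]
```

View pics/j1_top.png

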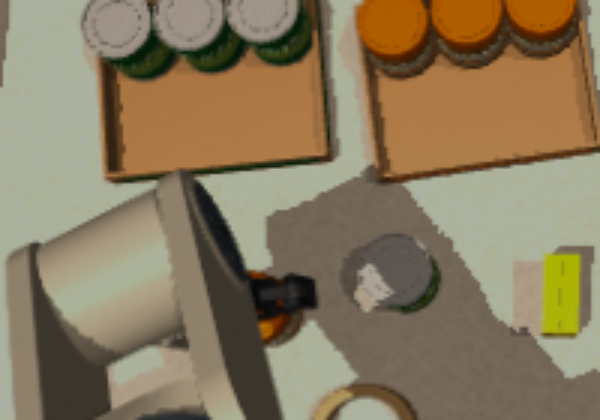

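View pics/j1_side.png

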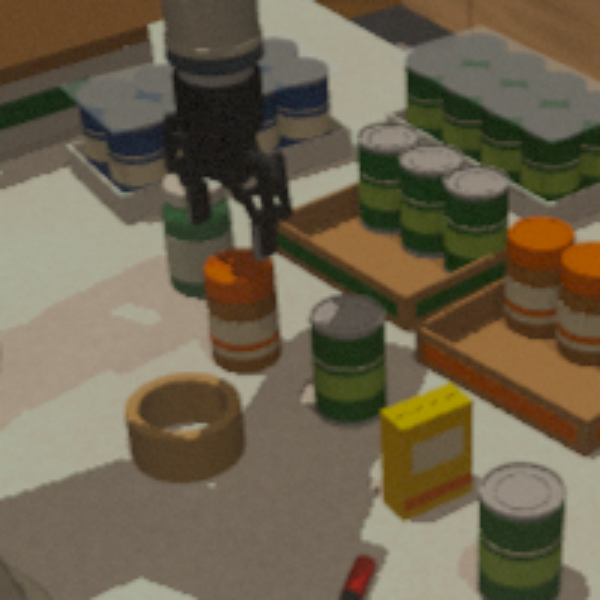

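The top crop shows the jar (275,305) under the gripper. In the side crop the fingers (200,215) and (265,250) stand either side of its lid (240,270). I'll go down now.

```bash
python3 -m creep '[{"dp":[-0.5,0,20],"angular":[0,0,0],"fingers":85},{"dp":[-0.5,0,40],"angular":[0,0,0],"fingers":85},{"dp":[-0.5,0,60],"angular":[0,0,0],"fingers":85},{"dp":[-0.5,0,64],"angular":[0,0,0],"fingers":85},{"dp":[-0.5,0,64],"angular":[0,0,0],"fingers":85}]' 40;  python3 -m creep '[{"dp":[0,0,0],"angular":[0,0,0],"fingers":50},{"dp":[0,0,0],"angular":[0,0,0],"fingers":50},{"dp":[0,0,0],"angular":[0,0,0],"fingers":50},{"dp":[0,0,0],"angular":[0,0,0],"fingers":50},{"dp":[0,0,0],"angular":[0,0,0],"fingers":50}]' 40; python3 -c "
from h import *
plan((424,207,50,3.29))"
```

```text
clock: 1.87
eef_pos: [424.0, 209.3, 52.5]
tcp_rot: [-3.141, -0.0, -2.993]
contact_force: [0.2, -0.0, 0.5]
opening: 1.001
clock: 2.28
eef_pos: [425.1, 209.4, 53.9]
tcp_rot: [3.141, 0.002, -2.993]
contact_force: [-1.3, -2.0, 7.0]
opening: 0.761
at [425.1 209.4  53.9] rot [ 3.141e+00  2.000e-03 -2.993e+00] q6 -1.26 t 2.28 op 65.0
(424, 207, 50, 3.29) dp [ 1.4 -2.3  3.9] ang [ 0.001  0.002 -0.   ]
```

```bash
python3 -m creep '[{"dp":[0,0,-10],"angular":[0,0,0],"fingers":50},{"dp":[0,0,-35],"angular":[0,0,0],"fingers":50},{"dp":[0,0,-70],"angular":[0,0,0],"fingers":50},{"dp":[0,0,-105],"angular":[0,0,0],"fingers":50},{"dp":[0,0,-135],"angular":[0,0,0],"fingers":50}]' 40; python3 -c "
from h import *
plan((609,4,190,3.29),(609,4,58,3.29))
cv2.imwrite('pics/j2.png',cv2.resize(optics.grab_frame('side')[20:260,120:360],None,fx=2.5,fy=2.5))"
```

```text
clock: 2.7
eef_pos: [423.9, 209.1, 190.5]
tcp_rot: [3.141, 0.001, -2.993]
contact_force: [1.7, 0.4, -2.7]
opening: 0.763
at [423.9 209.1 190.5] rot [ 3.141e+00  1.000e-03 -2.993e+00] q6 -1.26 t 2.7 op 65.1
(609, 4, 190, 3.29) dp [-152.8 -230.1    0.6] ang [ 0.001  0.001 -0.   ]
(609, 4, 58, 3.29) dp [-152.6 -230.2  132.6] ang [ 0.001  0.001 -0.   ]
```

View pics/j2.png

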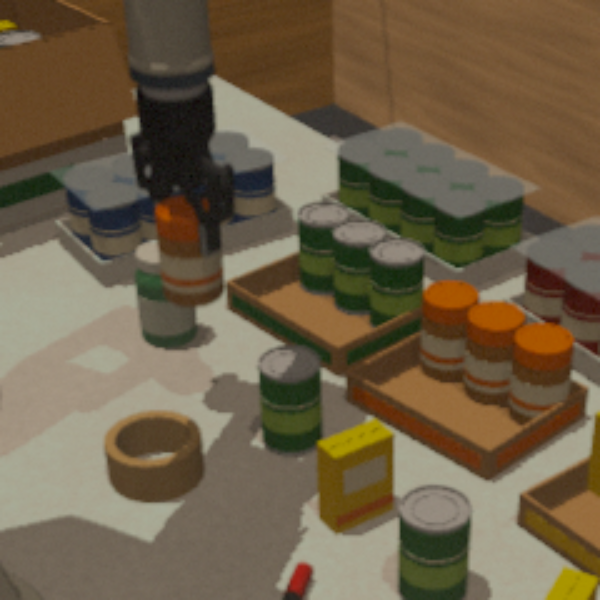

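The jar is held upright at (190,250) in the crop. Now I'll carry it over.

```bash
python3 -m creep '[{"dp":[-11,-17,0],"angular":[0,0,0],"fingers":50},{"dp":[-28,-42,0],"angular":[0,0,0],"fingers":50},{"dp":[-45,-67,0],"angular":[0,0,0],"fingers":50},{"dp":[-62,-92,0],"angular":[0,0,0],"fingers":50},{"dp":[-79,-117,0],"angular":[0,0,0],"fingers":50}]' 60; python3 -m creep '[{"dp":[-17,-26,0],"angular":[0,0,0],"fingers":50},{"dp":[-34,-52,0],"angular":[0,0,0],"fingers":50},{"dp":[-51,-78,0],"angular":[0,0,0],"fingers":50},{"dp":[-65,-98,0],"angular":[0,0,0],"fingers":50},{"dp":[-73,-112,0],"angular":[0,0,0],"fingers":50}]' 60;python3 -c "
from h import *
plan((609,4,190,3.29),(609,4,58,3.29))"
```

```text
clock: 3.17
eef_pos: [520.0, 103.9, 188.3]
tcp_rot: [3.141, 0.001, -2.993]
contact_force: [0.8, 0.1, -3.0]
opening: 0.761
clock: 3.58
eef_pos: [609.7, 3.1, 188.1]
tcp_rot: [-3.141, 0.001, -2.994]
contact_force: [0.1, 0.4, -2.8]
opening: 0.758
at [609.7   3.1 188.1] rot [-3.141e+00  1.000e-03 -2.994e+00] q6 -1.71 t 3.58 op 64.8
(609, 4, 190, 3.29) dp [ 0.6  1.  -1.9] ang [-0.     0.001 -0.001]
(609, 4, 58, 3.29) dp [  0.8   1.  130.1] ang [-0.     0.001 -0.001]
```

```bash
python3 -m creep '[{"dp":[0,0,25],"angular":[0,0,0],"fingers":50},{"dp":[0,0,55],"angular":[0,0,0],"fingers":50},{"dp":[0,0,85],"angular":[0,0,0],"fingers":50},{"dp":[0,0,105],"angular":[0,0,0],"fingers":50},{"dp":[0,0,115],"angular":[0,0,0],"fingers":50}]' 60; python3 -c "
from h import *
plan((609,4,190,3.29),(609,4,58,3.29))
for n,(a,b,c,d) in dict(top=(100,240,180,380),side=(80,280,220,460)).items():
    cv2.imwrite(f'pics/j3_{n}.png',cv2.resize(optics.grab_frame(n)[a:b,c:d],None,fx=2.5,fy=2.5))
"
```

```text
clock: 4.0
eef_pos: [605.9, 5.2, 69.9]
tcp_rot: [3.141, -0.004, -2.993]
contact_force: [-0.0, 0.4, -3.3]
opening: 0.757
at [605.9   5.2  69.9] rot [ 3.141 -0.004 -2.993] q6 -1.71 t 4.0 op 64.6
(609, 4, 190, 3.29) dp [  -2.3   -1.6 -120.1] ang [ 0.001 -0.004 -0.   ]
(609, 4, 58, 3.29) dp [-2.9 -1.7 11.9] ang [ 0.001 -0.004 -0.   ]
```

View pics/j3_side.png

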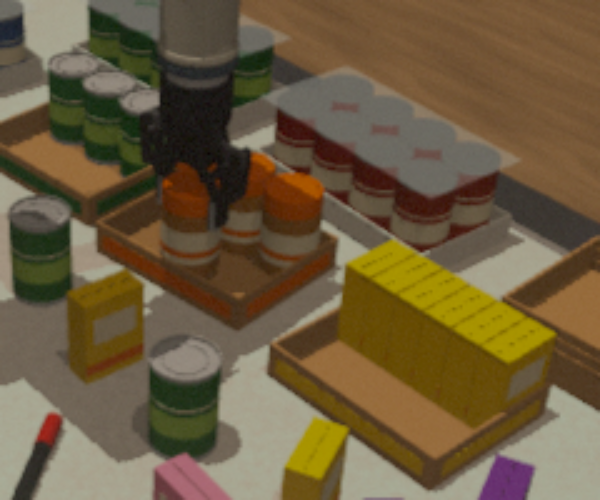

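View pics/j3_top.png

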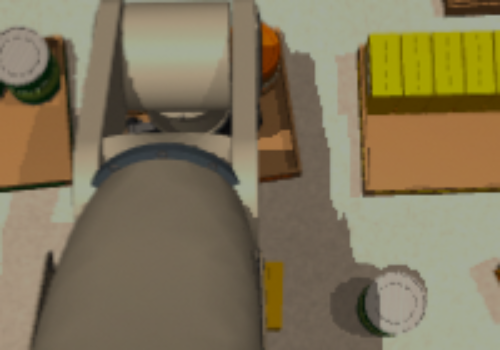

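In the side crop the jar (190,225) is above the near row and inside the walls. I'll lower it gently.

```bash
python3 -m creep '[{"dp":[0,0,3],"angular":[0,0,0],"fingers":50},{"dp":[0,0,5],"angular":[0,0,0],"fingers":50},{"dp":[0,0,7],"angular":[0,0,0],"fingers":50},{"dp":[0,0,8],"angular":[0,0,0],"fingers":50},{"dp":[0,0,8],"angular":[0,0,0],"fingers":50}]' 60
```

```text
clock: 4.52
eef_pos: [608.4, 5.0, 64.7]
tcp_rot: [-3.141, 0.001, -2.993]
contact_force: [0.2, 0.6, -2.8]
opening: 0.761
```

```bash
python3 -m creep '[{"dp":[0,0,1],"angular":[0,0,0],"fingers":50},{"dp":[0,0,2],"angular":[0,0,0],"fingers":50},{"dp":[0,0,2],"angular":[0,0,0],"fingers":50}]' 60
```

```text
clock: 4.77
eef_pos: [608.1, 5.0, 62.2]
tcp_rot: [3.142, -0.0, -2.993]
contact_force: [-0.1, 0.6, -3.2]
opening: 0.761
```

```bash
python3 -m creep '[{"dp":[0,0,1],"angular":[0,0,0],"fingers":50},{"dp":[0,0,2],"angular":[0,0,0],"fingers":50},{"dp":[0,0,3],"angular":[0,0,0],"fingers":50}]' 60
```

```text
clock: 5.02
eef_pos: [608.2, 5.0, 59.1]
tcp_rot: [3.142, -0.0, -2.993]
contact_force: [-0.5, 0.1, -2.8]
opening: 0.762
```

```bash
python3 -m creep '[{"dp":[0,0,1],"angular":[0,0,0],"fingers":50},{"dp":[0,0,2],"angular":[0,0,0],"fingers":50},{"dp":[0,0,2],"angular":[0,0,0],"fingers":50}]' 60
```

```text
clock: 5.27
eef_pos: [608.2, 4.9, 58.1]
tcp_rot: [3.142, 0.0, -2.993]
contact_force: [-4.3, -1.3, 7.4]
opening: 0.759
```

Contact, with fz at +7 N. I'll release and rise.

```bash
python3 -m creep '[{"dp":[0,0,0],"angular":[0,0,0],"fingers":80},{"dp":[0,0,0],"angular":[0,0,0],"fingers":80},{"dp":[0,0,0],"angular":[0,0,0],"fingers":80},{"dp":[0,0,-15],"angular":[0,0,0],"fingers":80},{"dp":[0,0,-45],"angular":[0,0,0],"fingers":80}]' 40;  python3 -m creep '[{"dp":[0,0,-35],"angular":[0,0,0],"fingers":80},{"dp":[0,0,-75],"angular":[0,0,0],"fingers":80},{"dp":[0,0,-90],"angular":[0,0,0],"fingers":80}]' 40; python3 -c "
from h import *
plan((456.5,78.5,190,3.217),(456.5,78.5,55,3.217))
cv2.imwrite('pics/j4.png',cv2.resize(optics.grab_frame('side')[80:280,220:460],None,fx=2.5,fy=2.5))"
```

```text
clock: 5.68
eef_pos: [605.7, 5.0, 99.4]
tcp_rot: [3.141, -0.006, -2.993]
contact_force: [0.7, -0.8, -0.4]
opening: 0.941
clock: 5.93
eef_pos: [610.6, 5.0, 197.5]
tcp_rot: [-3.141, 0.006, -2.993]
contact_force: [0.7, -0.2, -0.1]
opening: 0.938
at [610.6   5.  197.5] rot [-3.141  0.006 -2.993] q6 -1.71 t 5.93 op 80.1
(456.5, 78.5, 190, 3.217) dp [141.6  95.4   6.5] ang [-0.001  0.006  0.073]
(456.5, 78.5, 55, 3.217) dp [142.4  95.6 141.5] ang [-0.001  0.006  0.073]
```

View pics/j4.png

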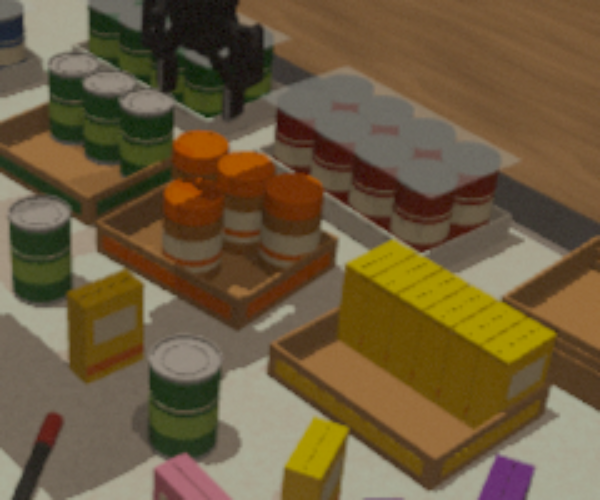

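The jar stands upright in the near row at (192,225). Next is the tin at world (456,78).

```bash
python3 -m creep '[{"dp":[33,22,0],"angular":[0,0,0.07],"fingers":85},{"dp":[66,44,0],"angular":[0,0,0.07],"fingers":85},{"dp":[99,66,0],"angular":[0,0,0.07],"fingers":85},{"dp":[128,86,10],"angular":[0,0,0.07],"fingers":85},{"dp":[142,95.5,40],"angular":[0,0,0.07],"fingers":85}]' 40; python3 -c "
from h import *
plan((456.5,78.5,52,3.217))"
```

```text
clock: 6.4
eef_pos: [452.3, 79.8, 154.4]
tcp_rot: [3.141, 0.004, -3.063]
contact_force: [1.9, 0.1, -1.1]
opening: 0.997
at [452.3  79.8 154.4] rot [ 3.141  0.004 -3.063] q6 -1.48 t 6.4 op 85.2
(456.5, 78.5, 52, 3.217) dp [ -3.6  -1.7 102.4] ang [0.001 0.004 0.003]
```

```bash
python3 -m creep '[{"dp":[-2,-1,15],"angular":[0,0,0],"fingers":85},{"dp":[-2,-1,45],"angular":[0,0,0],"fingers":85},{"dp":[-2,-1,75],"angular":[0,0,0],"fingers":85},{"dp":[-2,-1,95],"angular":[0,0,0],"fingers":85},{"dp":[-2,-1,101],"angular":[0,0,0],"fingers":85}]' 40; python3 -m creep '[{"dp":[0,0,0],"angular":[0,0,0],"fingers":85},{"dp":[0,0,0],"angular":[0,0,0],"fingers":50},{"dp":[0,0,0],"angular":[0,0,0],"fingers":50},{"dp":[0,0,0],"angular":[0,0,0],"fingers":50},{"dp":[0,0,0],"angular":[0,0,0],"fingers":50}]' 50; python3 -c "
from h import *
plan((602.3,308,52,3.217))"
```

```text
clock: 6.82
eef_pos: [453.6, 77.4, 48.4]
tcp_rot: [-3.141, -0.004, -3.063]
contact_force: [-0.9, -1.1, -0.3]
opening: 0.998
clock: 7.23
eef_pos: [456.8, 77.7, 52.5]
tcp_rot: [3.141, 0.003, -3.063]
contact_force: [-0.5, -0.2, 6.1]
opening: 0.76
at [456.8  77.7  52.5] rot [ 3.141e+00  3.000e-03 -3.063e+00] q6 -1.48 t 7.23 op 64.9
(602.3, 308, 52, 3.217) dp [-163.   218.2    1. ] ang [0.    0.003 0.003]
```

Gripped. I'll lift, then carry.

```bash
python3 -m creep '[{"dp":[0,0,-10],"angular":[0,0,0],"fingers":50},{"dp":[0,0,-35],"angular":[0,0,0],"fingers":50},{"dp":[0,0,-70],"angular":[0,0,0],"fingers":50},{"dp":[0,0,-105],"angular":[0,0,0],"fingers":50},{"dp":[0,0,-135],"angular":[0,0,0],"fingers":50}]' 50; python3 -m creep '[{"dp":[-14,18,0],"angular":[0,0,0],"fingers":50},{"dp":[-32,42,0],"angular":[0,0,0],"fingers":50},{"dp":[-50,67,0],"angular":[0,0,0],"fingers":50},{"dp":[-68,91,0],"angular":[0,0,0],"fingers":50},{"dp":[-86,115,0],"angular":[0,0,0],"fingers":50}]' 60; python3 -c "
from h import *
plan((602.3,308,190,3.217))"
```

```text
clock: 7.65
eef_pos: [455.4, 77.6, 189.0]
tcp_rot: [3.141, 0.001, -3.063]
contact_force: [0.8, 0.5, -3.5]
opening: 0.761
clock: 8.07
eef_pos: [532.7, 200.2, 187.3]
tcp_rot: [3.141, 0.0, -3.063]
contact_force: [1.1, -0.0, -3.3]
opening: 0.758
at [532.7 200.2 187.3] rot [ 3.141  0.    -3.063] q6 -1.29 t 8.07 op 64.8
(602.3, 308, 190, 3.217) dp [-77.8 102.1  -2.7] ang [0.    0.    0.003]
```

```bash
python3 -m creep '[{"dp":[-18,24,0],"angular":[0,0,0],"fingers":50},{"dp":[-36,48,0],"angular":[0,0,0],"fingers":50},{"dp":[-54,72,0],"angular":[0,0,0],"fingers":50},{"dp":[-70,92,0],"angular":[0,0,0],"fingers":50},{"dp":[-77.5,102,0],"angular":[0,0,0],"fingers":50}]' 60; python3 -m creep '[{"dp":[0,0,20],"angular":[0,0,0],"fingers":50},{"dp":[0,0,50],"angular":[0,0,0],"fingers":50},{"dp":[0,0,80],"angular":[0,0,0],"fingers":50},{"dp":[0,0,105],"angular":[0,0,0],"fingers":50},{"dp":[0,0,115],"angular":[0,0,0],"fingers":50}]' 60; python3 -c "
from h import *
plan((602.3,308,57,3.217))
cv2.imwrite('pics/t1.png',cv2.resize(optics.grab_frame('side')[40:240,160:400],None,fx=2.5,fy=2.5))
cv2.imwrite('pics/t1t.png',cv2.resize(optics.grab_frame('top')[100:220,100:300],None,fx=2.5,fy=2.5))
"
```

```text
clock: 8.48
eef_pos: [602.9, 309.3, 187.0]
tcp_rot: [3.141, 0.001, -3.062]
contact_force: [-0.2, -0.4, -2.7]
opening: 0.765
clock: 8.9
eef_pos: [599.3, 305.6, 68.1]
tcp_rot: [-3.14, -0.005, -3.063]
contact_force: [-0.9, -0.2, -3.2]
opening: 0.76
at [599.3 305.6  68.1] rot [-3.14  -0.005 -3.063] q6 -1.18 t 8.9 op 64.9
(602.3, 308, 57, 3.217) dp [-3.2  2.2 11.1] ang [-0.002 -0.005  0.003]
```

View pics/t1.png

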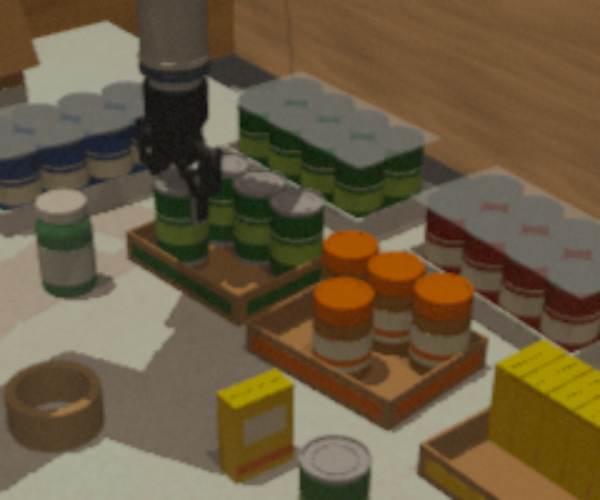

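View pics/t1t.png

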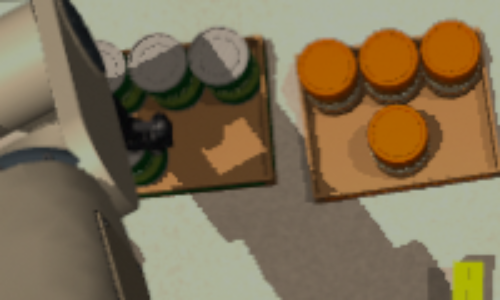

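The tin (182,225) is inside the left end of the near row. I'll lower it.

```bash
python3 -m creep '[{"dp":[0,0,3],"angular":[0,0,0],"fingers":50},{"dp":[0,0,6],"angular":[0,0,0],"fingers":50},{"dp":[0,0,9],"angular":[0,0,0],"fingers":50},{"dp":[0,0,11],"angular":[0,0,0],"fingers":50},{"dp":[0,0,12],"angular":[0,0,0],"fingers":50}]' 60; python3 -m creep '[{"dp":[0,0,0.5],"angular":[0,0,0],"fingers":50},{"dp":[0,0,1],"angular":[0,0,0],"fingers":50},{"dp":[0,0,1],"angular":[0,0,0],"fingers":50}]' 60
```

```text
clock: 9.42
eef_pos: [602.0, 306.8, 59.7]
tcp_rot: [3.141, 0.001, -3.063]
contact_force: [-0.4, -0.4, -3.2]
opening: 0.759
clock: 9.67
eef_pos: [601.8, 306.7, 58.2]
tcp_rot: [3.142, 0.0, -3.063]
contact_force: [0.1, -0.2, -3.7]
opening: 0.763
```

```bash
python3 -m creep '[{"dp":[0,0,0.5],"angular":[0,0,0],"fingers":50},{"dp":[0,0,1],"angular":[0,0,0],"fingers":50},{"dp":[0,0,1.5],"angular":[0,0,0],"fingers":50},{"dp":[0,0,1.5],"angular":[0,0,0],"fingers":50}]' 60
```

```text
clock: 10.0
eef_pos: [601.8, 306.8, 56.7]
tcp_rot: [3.142, 0.0, -3.063]
contact_force: [0.8, 0.3, -2.6]
opening: 0.759
```

```bash
python3 -m creep '[{"dp":[0,0,0.5],"angular":[0,0,0],"fingers":50},{"dp":[0,0,1],"angular":[0,0,0],"fingers":50},{"dp":[0,0,1.5],"angular":[0,0,0],"fingers":50},{"dp":[0,0,1.5],"angular":[0,0,0],"fingers":50}]' 60
```

```text
clock: 10.33
eef_pos: [602.0, 306.7, 56.6]
tcp_rot: [3.142, 0.0, -3.063]
contact_force: [-3.9, -2.8, 9.4]
opening: 0.758
```

Contact. I'll release and rise.

```bash
python3 -m creep '[{"dp":[0,0,0],"angular":[0,0,0],"fingers":80},{"dp":[0,0,0],"angular":[0,0,0],"fingers":80},{"dp":[0,0,0],"angular":[0,0,0],"fingers":80},{"dp":[0,0,-15],"angular":[0,0,0],"fingers":80},{"dp":[0,0,-45],"angular":[0,0,0],"fingers":80}]' 40;  python3 -m creep '[{"dp":[0,0,-35],"angular":[0,0,0],"fingers":80},{"dp":[0,0,-75],"angular":[0,0,0],"fingers":80},{"dp":[0,0,-90],"angular":[0,0,0],"fingers":80}]' 40; python3 -c "
from h import *
plan((426,-202,190,3.217))
cv2.imwrite('pics/t2.png',cv2.resize(optics.grab_frame('side')[40:240,160:400],None,fx=2.5,fy=2.5))"
```

```text
clock: 10.75
eef_pos: [599.4, 305.5, 96.9]
tcp_rot: [-3.139, -0.006, -3.063]
contact_force: [0.5, -0.4, -0.2]
opening: 0.937
clock: 11.0
eef_pos: [603.9, 307.8, 195.8]
tcp_rot: [3.139, 0.006, -3.063]
contact_force: [1.6, 1.1, 1.3]
opening: 0.933
at [603.9 307.8 195.8] rot [ 3.139  0.006 -3.063] q6 -1.18 t 11.0 op 79.7
(426, -202, 190, 3.217) dp [ 217.2 -494.4    3.2] ang [0.003 0.006 0.003]
```

View pics/t2.png

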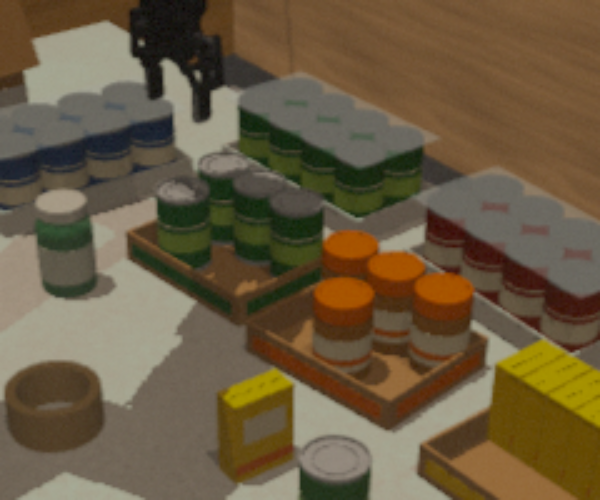

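The tin stands upright in its flat at (183,222). Now to the second tin.

```bash
python3 -m creep '[{"dp":[15,-34,0],"angular":[0,0,0],"fingers":85},{"dp":[31,-71,0],"angular":[0,0,0],"fingers":85},{"dp":[47,-108,0],"angular":[0,0,0],"fingers":85},{"dp":[63,-145,0],"angular":[0,0,0],"fingers":85},{"dp":[80,-182,0],"angular":[0,0,0],"fingers":85}]' 40; python3 -m creep '[{"dp":[16,-37,0],"angular":[0,0,0],"fingers":85},{"dp":[32,-74,0],"angular":[0,0,0],"fingers":85},{"dp":[48,-110,0],"angular":[0,0,0],"fingers":85},{"dp":[65,-147,0],"angular":[0,0,0],"fingers":85},{"dp":[81,-184,0],"angular":[0,0,0],"fingers":85}]' 40; python3 -c "
from h import *
plan((426,-202,190,3.217))"
```

```text
clock: 11.47
eef_pos: [535.3, 117.6, 189.8]
tcp_rot: [-3.141, 0.0, -3.063]
contact_force: [0.0, -1.0, -1.2]
opening: 0.991
clock: 11.88
eef_pos: [468.7, -72.2, 190.0]
tcp_rot: [-3.142, 0.0, -3.063]
contact_force: [1.2, -1.1, -0.4]
opening: 0.999
at [468.7 -72.2 190. ] rot [-3.142  0.    -3.063] q6 -1.81 t 11.88 op 85.3
(426, -202, 190, 3.217) dp [  52.8 -126.     0. ] ang [-0.     0.     0.003]
```

```bash
python3 -m creep '[{"dp":[15,-36,0],"angular":[0,0,0],"fingers":85},{"dp":[30,-72,0],"angular":[0,0,0],"fingers":85},{"dp":[45,-107,0],"angular":[0,0,0],"fingers":85},{"dp":[52,-124,0],"angular":[0,0,0],"fingers":85},{"dp":[52,-124,20],"angular":[0,0,0],"fingers":85}]' 40; python3 -c "
from h import *
plan((426,-202,52,3.217))"
```

```text
clock: 12.3
eef_pos: [428.7, -202.6, 172.6]
tcp_rot: [-3.138, 0.005, -3.067]
contact_force: [0.7, 0.2, -0.4]
opening: 0.996
at [ 428.7 -202.6  172.6] rot [-3.138  0.005 -3.067] q6 -2.09 t 12.3 op 85.0
(426, -202, 52, 3.217) dp [  3.2   1.3 120.6] ang [-0.004  0.005 -0.   ]
```

```bash
python3 -m creep '[{"dp":[1,0,25],"angular":[0,0,0],"fingers":85},{"dp":[1,0,55],"angular":[0,0,0],"fingers":85},{"dp":[1,0,85],"angular":[0,0,0],"fingers":85},{"dp":[1,0,110],"angular":[0,0,0],"fingers":85},{"dp":[1,0,118],"angular":[0,0,0],"fingers":85}]' 40; python3 -m creep '[{"dp":[0,0,0],"angular":[0,0,0],"fingers":85},{"dp":[0,0,0],"angular":[0,0,0],"fingers":50},{"dp":[0,0,0],"angular":[0,0,0],"fingers":50},{"dp":[0,0,0],"angular":[0,0,0],"fingers":50},{"dp":[0,0,0],"angular":[0,0,0],"fingers":50}]' 50; python3 -c "
from h import *
plan((610,208.4,52,3.217))"
```

```text
clock: 12.72
eef_pos: [424.6, -197.6, 49.1]
tcp_rot: [3.139, -0.004, -3.064]
contact_force: [-0.2, 0.6, -0.4]
opening: 0.996
clock: 13.13
eef_pos: [428.2, -199.3, 53.9]
tcp_rot: [-3.14, 0.003, -3.063]
contact_force: [-0.3, -2.7, 8.7]
opening: 0.767
at [ 428.2 -199.3   53.9] rot [-3.140e+00  3.000e-03 -3.063e+00] q6 -2.09 t 13.13 op 65.5
(610, 208.4, 52, 3.217) dp [-213.1  392.3    1.8] ang [-0.002  0.003  0.003]
```

```bash
python3 -m creep '[{"dp":[0,0,-10],"angular":[0,0,0],"fingers":50},{"dp":[0,0,-35],"angular":[0,0,0],"fingers":50},{"dp":[0,0,-70],"angular":[0,0,0],"fingers":50},{"dp":[0,0,-105],"angular":[0,0,0],"fingers":50},{"dp":[0,0,-135],"angular":[0,0,0],"fingers":50}]' 60; python3 -m creep '[{"dp":[-12,20,0],"angular":[0,0,0],"fingers":50},{"dp":[-28,50,0],"angular":[0,0,0],"fingers":50},{"dp":[-44,81,0],"angular":[0,0,0],"fingers":50},{"dp":[-60,111,0],"angular":[0,0,0],"fingers":50},{"dp":[-77,141,0],"angular":[0,0,0],"fingers":50}]' 60; python3 -c "
from h import *
plan((610,208.4,187,3.217))
cv2.imwrite('pics/t3.png',cv2.resize(optics.grab_frame('side')[40:300,160:460],None,fx=2,fy=2))"
```

```text
clock: 13.55
eef_pos: [426.1, -198.0, 189.9]
tcp_rot: [3.141, 0.0, -3.063]
contact_force: [1.3, -0.5, -3.9]
opening: 0.753
clock: 13.97
eef_pos: [491.8, -50.2, 188.1]
tcp_rot: [3.141, -0.0, -3.064]
contact_force: [0.8, -0.8, -3.8]
opening: 0.758
at [491.8 -50.2 188.1] rot [ 3.141 -0.    -3.064] q6 -1.75 t 13.97 op 64.7
(610, 208.4, 187, 3.217) dp [-137.9  248.6    1.1] ang [ 0.    -0.     0.002]
```

View pics/t3.png

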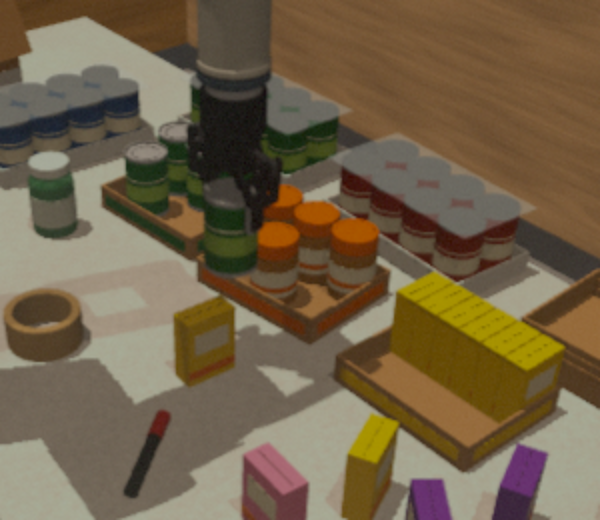

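The tin is held at (230,230), clear above everything. I'll continue.

```bash
python3 -m creep '[{"dp":[-17,30,0],"angular":[0,0,0],"fingers":50},{"dp":[-34,61,0],"angular":[0,0,0],"fingers":50},{"dp":[-51,91,0],"angular":[0,0,0],"fingers":50},{"dp":[-68,122,0],"angular":[0,0,0],"fingers":50},{"dp":[-85,152,0],"angular":[0,0,0],"fingers":50}]' 60; python3 -m creep '[{"dp":[-16,29,0],"angular":[0,0,0],"fingers":50},{"dp":[-32,58,0],"angular":[0,0,0],"fingers":50},{"dp":[-46,84,0],"angular":[0,0,0],"fingers":50},{"dp":[-53,96,0],"angular":[0,0,0],"fingers":50},{"dp":[-53,96,0],"angular":[0,0,0],"fingers":50}]' 60; python3 -c "
from h import *
plan((610,208.4,187,3.217))"
```

```text
clock: 14.43
eef_pos: [564.9, 108.1, 187.9]
tcp_rot: [3.141, -0.001, -3.063]
contact_force: [0.3, -0.3, -3.8]
opening: 0.762
clock: 14.85
eef_pos: [611.1, 208.9, 187.6]
tcp_rot: [3.141, 0.0, -3.061]
contact_force: [-0.9, 0.4, -2.7]
opening: 0.76
at [611.1 208.9 187.6] rot [ 3.141  0.    -3.061] q6 -1.33 t 14.85 op 64.9
(610, 208.4, 187, 3.217) dp [ 1.1 -0.4  0.6] ang [0.001 0.    0.005]
```

```bash
python3 -m creep '[{"dp":[0.5,0,20],"angular":[0,0,0],"fingers":50},{"dp":[0.5,0,50],"angular":[0,0,0],"fingers":50},{"dp":[0.5,0,80],"angular":[0,0,0],"fingers":50},{"dp":[0.5,0,105],"angular":[0,0,0],"fingers":50},{"dp":[0.5,0,117],"angular":[0,0,0],"fingers":50}]' 60; python3 -m creep '[{"dp":[0,0,3],"angular":[0,0,0],"fingers":50},{"dp":[0,0,6],"angular":[0,0,0],"fingers":50},{"dp":[0,0,8],"angular":[0,0,0],"fingers":50},{"dp":[0,0,9],"angular":[0,0,0],"fingers":50},{"dp":[0,0,9],"angular":[0,0,0],"fingers":50}]' 60; python3 -c "
from h import *
plan((610,208.4,57,3.217))
cv2.imwrite('pics/t4.png',cv2.resize(optics.grab_frame('side')[40:240,160:400],None,fx=2.5,fy=2.5))"
```

```text
clock: 15.27
eef_pos: [607.3, 204.3, 67.3]
tcp_rot: [-3.14, -0.005, -3.064]
contact_force: [-0.8, 0.1, -3.4]
opening: 0.761
clock: 15.68
eef_pos: [610.9, 206.2, 62.4]
tcp_rot: [3.141, 0.002, -3.063]
contact_force: [-0.3, 0.3, -3.5]
opening: 0.764
at [610.9 206.2  62.4] rot [ 3.141e+00  2.000e-03 -3.063e+00] q6 -1.33 t 15.68 op 65.2
(610, 208.4, 57, 3.217) dp [0.7 2.2 5.4] ang [0.    0.002 0.003]
```

View pics/t4.png

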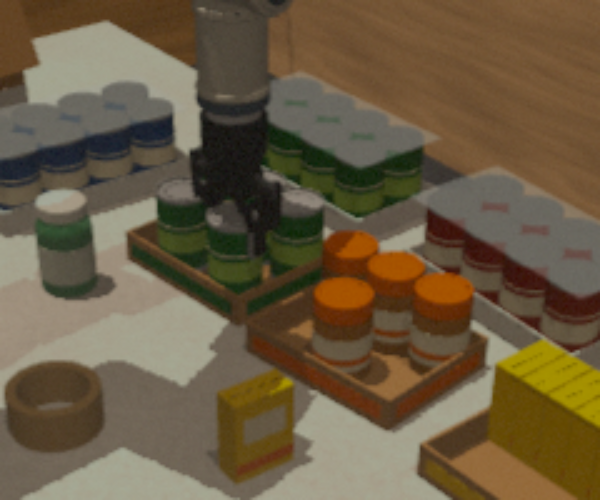

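```bash
python3 -m creep '[{"dp":[0,0,1],"angular":[0,0,0],"fingers":50},{"dp":[0,0,2],"angular":[0,0,0],"fingers":50},{"dp":[0,0,3],"angular":[0,0,0],"fingers":50},{"dp":[0,0,3],"angular":[0,0,0],"fingers":50}]' 60; python3 -m creep '[{"dp":[0,0,0.5],"angular":[0,0,0],"fingers":50},{"dp":[0,0,1],"angular":[0,0,0],"fingers":50},{"dp":[0,0,1],"angular":[0,0,0],"fingers":50}]' 60
```

```text
clock: 16.07
eef_pos: [610.1, 206.1, 58.1]
tcp_rot: [3.142, -0.0, -3.063]
contact_force: [-0.3, 0.7, -3.0]
opening: 0.761
clock: 16.32
eef_pos: [610.2, 206.1, 58.1]
tcp_rot: [3.142, 0.0, -3.063]
contact_force: [-3.8, -1.4, 5.0]
opening: 0.764
```

Contact at 58.1, as expected. I'll release and rise.

```bash
python3 -m creep '[{"dp":[0,0,0],"angular":[0,0,0],"fingers":78},{"dp":[0,0,0],"angular":[0,0,0],"fingers":78},{"dp":[0,0,0],"angular":[0,0,0],"fingers":78},{"dp":[0,0,-15],"angular":[0,0,0],"fingers":78},{"dp":[0,0,-45],"angular":[0,0,0],"fingers":78}]' 40;  python3 -m creep '[{"dp":[0,0,-35],"angular":[0,0,0],"fingers":78},{"dp":[0,0,-75],"angular":[0,0,0],"fingers":78},{"dp":[0,0,-90],"angular":[0,0,0],"fingers":78}]' 40; python3 -c "
from h import *
plan((435.3,-68,190,3.1416-.045))
cv2.imwrite('pics/t5.png',cv2.resize(optics.grab_frame('side')[40:240,160:400],None,fx=2.5,fy=2.5))"
```

```text
clock: 16.73
eef_pos: [607.8, 205.3, 99.2]
tcp_rot: [-3.14, -0.006, -3.063]
contact_force: [-0.6, -0.6, -0.5]
opening: 0.913
clock: 16.98
eef_pos: [612.5, 206.9, 197.8]
tcp_rot: [3.14, 0.007, -3.063]
contact_force: [1.7, -0.1, 1.0]
opening: 0.914
at [612.5 206.9 197.8] rot [ 3.14   0.007 -3.063] q6 -1.33 t 16.98 op 78.0
(435.3, -68, 190, 3.0966) dp [ 198.2 -260.2    6.1] ang [0.002 0.006 0.123]
```

View pics/t5.png

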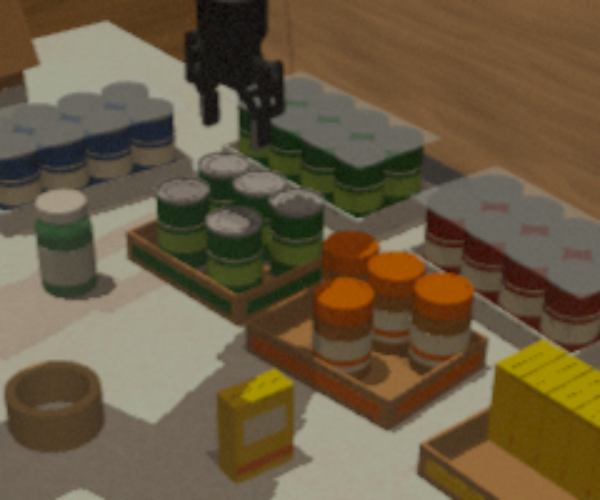

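Both tins stand upright at (183,220) and (233,247). Next is carton A, jaws across its thickness.

```bash
python3 -m creep '[{"dp":[22,-29,0],"angular":[0,0,0.12],"fingers":70},{"dp":[44,-58,0],"angular":[0,0,0.12],"fingers":70},{"dp":[66,-87,0],"angular":[0,0,0.12],"fingers":70},{"dp":[88,-116,0],"angular":[0,0,0.12],"fingers":70},{"dp":[110,-145,0],"angular":[0,0,0.12],"fingers":70}]' 40; python3 -c "
from h import *
plan((435.3,-68,190,3.1416-.045))"
```

```text
clock: 17.45
eef_pos: [510.6, 51.8, 191.9]
tcp_rot: [-3.141, 0.0, 3.1]
contact_force: [1.1, -1.1, 0.5]
opening: 0.814
at [510.6  51.8 191.9] rot [-3.141  0.     3.1  ] q6 -1.43 t 17.45 op 69.5
(435.3, -68, 190, 3.0966) dp [  70.3 -122.8    1.9] ang [-0.     0.     0.004]
```

```bash
python3 -m creep '[{"dp":[18,-32,0],"angular":[0,0,0],"fingers":70},{"dp":[36,-64,0],"angular":[0,0,0],"fingers":70},{"dp":[54,-95,0],"angular":[0,0,0],"fingers":70},{"dp":[69,-120,0],"angular":[0,0,0],"fingers":70},{"dp":[69,-120,20],"angular":[0,0,0],"fingers":70}]' 40; python3 -c "
from h import *
plan((435.3,-68,50,3.1416-.045))"
```

```text
clock: 17.87
eef_pos: [437.1, -67.4, 174.3]
tcp_rot: [-3.14, 0.004, 3.098]
contact_force: [1.6, 1.0, -0.9]
opening: 0.818
at [437.1 -67.4 174.3] rot [-3.14   0.004  3.098] q6 -1.68 t 17.87 op 69.9
(435.3, -68, 50, 3.0966) dp [  2.2  -0.5 124.3] ang [-0.002  0.004  0.001]
```

```bash
python3 -m creep '[{"dp":[1,0,25],"angular":[0,0,0],"fingers":70},{"dp":[1,0,55],"angular":[0,0,0],"fingers":70},{"dp":[1,0,85],"angular":[0,0,0],"fingers":70},{"dp":[1,0,110],"angular":[0,0,0],"fingers":70},{"dp":[1,0,120],"angular":[0,0,0],"fingers":70}]' 25; python3 -m creep '[{"dp":[0,0,0],"angular":[0,0,0],"fingers":60},{"dp":[0,0,0],"angular":[0,0,0],"fingers":50},{"dp":[0,0,0],"angular":[0,0,0],"fingers":40},{"dp":[0,0,0],"angular":[0,0,0],"fingers":32},{"dp":[0,0,0],"angular":[0,0,0],"fingers":24}]' 25; python3 -m creep '[{"dp":[0,0,0],"angular":[0,0,0],"fingers":20},{"dp":[0,0,0],"angular":[0,0,0],"fingers":20},{"dp":[0,0,0],"angular":[0,0,0],"fingers":20}]' 25; python3 -c "
from h import *
plan((602,-239,187,3.1716))"
```

```text
clock: 18.28
eef_pos: [435.0, -63.8, 49.5]
tcp_rot: [3.141, -0.004, 3.1]
contact_force: [-0.3, 0.5, 0.3]
opening: 0.817
clock: 18.7
eef_pos: [438.0, -64.2, 53.6]
tcp_rot: [-3.141, 0.003, 3.1]
contact_force: [-1.1, 0.3, 7.2]
opening: 0.373
clock: 18.95
eef_pos: [438.1, -64.2, 53.6]
tcp_rot: [-3.141, 0.003, 3.1]
contact_force: [-1.5, -0.7, 7.9]
opening: 0.371
at [438.1 -64.2  53.6] rot [-3.141e+00  3.000e-03  3.100e+00] q6 -1.68 t 18.95 op 31.7
(602, -239, 187, 3.1716) dp [-171.5 -167.9 -132.9] ang [-0.     0.003 -0.072]
```

```bash
python3 -m creep '[{"dp":[0,0,-10],"angular":[0,0,0],"fingers":20},{"dp":[0,0,-35],"angular":[0,0,0],"fingers":20},{"dp":[0,0,-70],"angular":[0,0,0],"fingers":20},{"dp":[0,0,-105],"angular":[0,0,0],"fingers":20},{"dp":[0,0,-135],"angular":[0,0,0],"fingers":20}]' 35; python3 -m creep '[{"dp":[-14,-14,0],"angular":[0,0,-0.02],"fingers":20},{"dp":[-34,-34,0],"angular":[0,0,-0.04],"fingers":20},{"dp":[-56,-56,0],"angular":[0,0,-0.06],"fingers":20},{"dp":[-78,-78,0],"angular":[0,0,-0.07],"fingers":20},{"dp":[-100,-100,0],"angular":[0,0,-0.07],"fingers":20}]' 35; python3 -c "
from h import *
plan((602,-239,187,3.1716))
cv2.imwrite('pics/c1.png',cv2.resize(optics.grab_frame('side')[80:320,240:540],None,fx=2,fy=2))"
```

```text
clock: 19.37
eef_pos: [436.8, -64.0, 190.3]
tcp_rot: [-3.141, 0.001, 3.1]
contact_force: [0.8, 0.2, -1.0]
opening: 0.371
clock: 19.78
eef_pos: [533.3, -169.2, 188.6]
tcp_rot: [-3.141, 0.001, -3.112]
contact_force: [0.3, 0.6, -1.5]
opening: 0.373
at [ 533.3 -169.2  188.6] rot [-3.141e+00  1.000e-03 -3.112e+00] q6 -1.91 t 19.78 op 31.8
(602, -239, 187, 3.1716) dp [-66.6 -71.8   1.7] ang [-0.     0.001 -0.001]
```

View pics/c1.png

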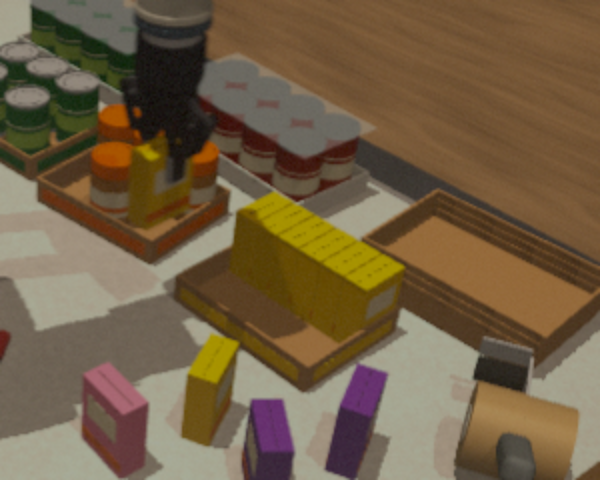

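Carton A is held at (160,185), upright. I'll continue over its flat.

```bash
python3 -m creep '[{"dp":[-20,-21,0],"angular":[0,0,0],"fingers":20},{"dp":[-40,-43,0],"angular":[0,0,0],"fingers":20},{"dp":[-57,-61,0],"angular":[0,0,0],"fingers":20},{"dp":[-66,-71,0],"angular":[0,0,0],"fingers":20},{"dp":[-66,-71,0],"angular":[0,0,0],"fingers":20}]' 35; python3 -m creep '[{"dp":[0,0,20],"angular":[0,0,0],"fingers":20},{"dp":[0,0,50],"angular":[0,0,0],"fingers":20},{"dp":[0,0,80],"angular":[0,0,0],"fingers":20},{"dp":[0,0,105],"angular":[0,0,0],"fingers":20},{"dp":[0,0,115],"angular":[0,0,0],"fingers":20}]' 35; python3 -c "
from h import *
plan((602,-239,58,3.1716))
cv2.imwrite('pics/c2.png',cv2.resize(optics.grab_frame('side')[80:320,240:540],None,fx=2,fy=2))"
```

```text
clock: 20.25
eef_pos: [602.1, -239.1, 188.1]
tcp_rot: [-3.14, 0.002, -3.115]
contact_force: [0.1, 0.6, -0.9]
opening: 0.366
clock: 20.67
eef_pos: [597.8, -235.6, 69.5]
tcp_rot: [3.139, -0.005, -3.113]
contact_force: [-0.7, -0.2, -1.5]
opening: 0.372
at [ 597.8 -235.6   69.5] rot [ 3.139 -0.005 -3.113] q6 -1.98 t 20.67 op 31.7
(602, -239, 58, 3.1716) dp [-4.2 -3.5 11.5] ang [ 0.002 -0.005 -0.002]
```

View pics/c2.png

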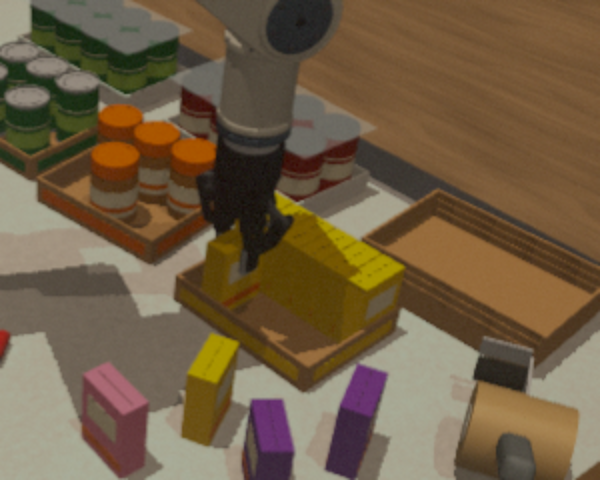

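It's in the near row at (230,265), inside the walls. I'll lower it.

```bash
python3 -m creep '[{"dp":[0,-2,3],"angular":[0,0,0],"fingers":20},{"dp":[0,-2,6],"angular":[0,0,0],"fingers":20},{"dp":[0,-2,9],"angular":[0,0,0],"fingers":20},{"dp":[0,-2,11],"angular":[0,0,0],"fingers":20},{"dp":[0,-2,12],"angular":[0,0,0],"fingers":20}]' 35; python3 -m creep '[{"dp":[0,0,0.5],"angular":[0,0,0],"fingers":20},{"dp":[0,0,1.5],"angular":[0,0,0],"fingers":20},{"dp":[0,0,1.5],"angular":[0,0,0],"fingers":20}]' 35
```

```text
clock: 21.13
eef_pos: [601.0, -239.4, 61.0]
tcp_rot: [-3.141, 0.001, -3.113]
contact_force: [-0.6, -1.0, -1.5]
opening: 0.368
clock: 21.38
eef_pos: [600.6, -239.2, 58.8]
tcp_rot: [-3.142, 0.0, -3.113]
contact_force: [-0.0, 0.4, -1.8]
opening: 0.366
```

```bash
python3 -m creep '[{"dp":[0,0,0.5],"angular":[0,0,0],"fingers":20},{"dp":[0,0,1],"angular":[0,0,0],"fingers":20},{"dp":[0,0,1],"angular":[0,0,0],"fingers":20}]' 35
```

```text
clock: 21.63
eef_pos: [600.7, -239.3, 57.8]
tcp_rot: [-3.142, 0.0, -3.113]
contact_force: [-0.4, 0.6, -0.9]
opening: 0.37
```

```bash
python3 -m creep '[{"dp":[0,0,0.5],"angular":[0,0,0],"fingers":20},{"dp":[0,0,1],"angular":[0,0,0],"fingers":20},{"dp":[0,0,1],"angular":[0,0,0],"fingers":20}]' 35
```

```text
clock: 21.88
eef_pos: [600.7, -239.3, 57.7]
tcp_rot: [-3.142, 0.0, -3.113]
contact_force: [-4.4, 1.2, 9.7]
opening: 0.37
```

Contact. I'll release, rise, and re-measure carton B.

```bash
python3 -m creep '[{"dp":[0,0,0],"angular":[0,0,0],"fingers":50},{"dp":[0,0,0],"angular":[0,0,0],"fingers":50},{"dp":[0,0,0],"angular":[0,0,0],"fingers":50},{"dp":[0,0,-15],"angular":[0,0,0],"fingers":50},{"dp":[0,0,-45],"angular":[0,0,0],"fingers":50}]' 25;  python3 -m creep '[{"dp":[0,0,-35],"angular":[0,0,0],"fingers":50},{"dp":[0,0,-75],"angular":[0,0,0],"fingers":50},{"dp":[0,0,-90],"angular":[0,0,0],"fingers":50}]' 25; python3 - <<'E'
from h import *
plan((442.5,-356.5,190,3.58))
im=optics.grab_frame('side'); cv2.imwrite('pics/c3.png',cv2.resize(im[80:320,240:540],None,fx=2,fy=2))
o=cv2.resize(cv2.imread('pics/top0.png'),None,fx=5,fy=5,interpolation=cv2.INTER_CUBIC)
a=np.radians(25.); u=np.array([np.cos(a),np.sin(a)]); v=np.array([-u[1],u[0]]); c=np.array([442.5,-356.5])
def P(q,z): return np.round((proj('top',np.c_[q,np.full(len(q),z)])+.5)*5-.5).astype(int)
q=np.array([c+i*35*u+j*16*v for i,j in((1,1),(1,-1),(-1,-1),(-1,1))])
cv2.polylines(o,[P(q,95)],True,(255,0,255),1); cv2.polylines(o,[P(q,0)],True,(255,0,255),1)
for s in(1,-1):
    q=np.array([c+i*11*u+s*k*v for i,k in((1,25),(-1,25),(-1,40),(1,40))]); cv2.polylines(o,[P(q,70)],True,(0,0,255),1)
cv2.imwrite('pics/c3t.png',o[850:1250,1800:2400])
E
```

```text
clock: 22.3
eef_pos: [598.1, -238.2, 98.5]
tcp_rot: [3.139, -0.006, -3.113]
contact_force: [-0.5, -0.7, 0.1]
opening: 0.588
clock: 22.55
eef_pos: [602.8, -240.1, 197.1]
tcp_rot: [-3.139, 0.006, -3.113]
contact_force: [1.6, -0.8, 1.9]
opening: 0.587
at [ 602.8 -240.1  197.1] rot [-3.139  0.006 -3.113] q6 -1.98 t 22.55 op 50.1
(442.5, -356.5, 190, 3.58) dp [ 163.5 -111.8    6.4] ang [-0.004  0.005 -0.41 ]
```

View pics/c3.png

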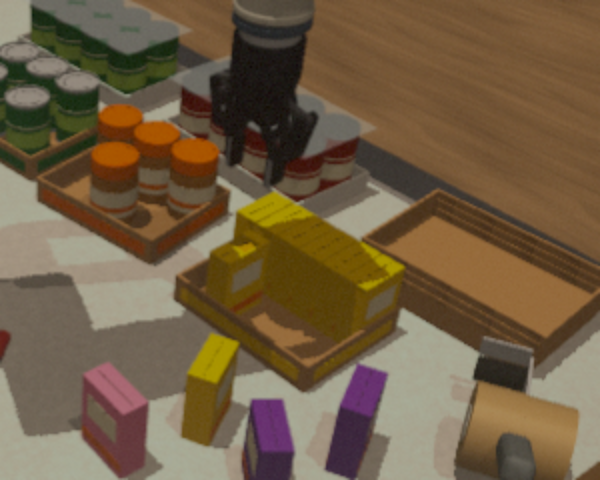

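View pics/c3t.png

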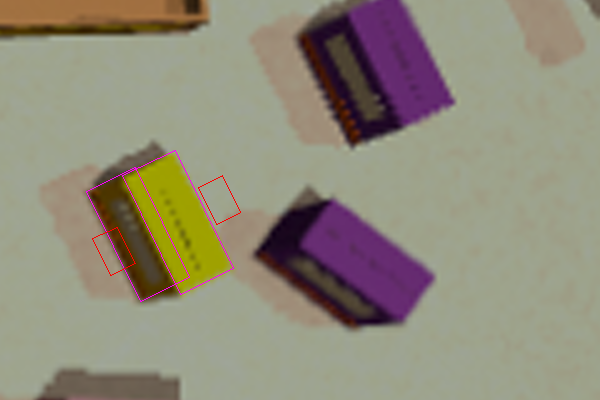

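Carton A stands at (235,270) in its flat. The 25° model fits carton B at (180,225), and the finger footprints (red) clear the purple box. I'll go to carton B.

```bash
python3 -m creep '[{"dp":[32,-22,0],"angular":[0,0,-0.1],"fingers":55},{"dp":[65,-45,0],"angular":[0,0,-0.2],"fingers":55},{"dp":[98,-67,0],"angular":[0,0,-0.3],"fingers":55},{"dp":[130,-89,0],"angular":[0,0,-0.4],"fingers":55},{"dp":[161,-111,0],"angular":[0,0,-0.41],"fingers":55}]' 25; python3 -m creep '[{"dp":[0,0,0],"angular":[0,0,0],"fingers":55},{"dp":[0,0,10],"angular":[0,0,0],"fingers":55}]' 25; python3 -c "
from h import *
plan((442.5,-356.5,50,3.58))"
```

```text
clock: 23.02
eef_pos: [441.0, -355.2, 191.3]
tcp_rot: [3.141, -0.0, -2.697]
contact_force: [0.4, 0.3, -0.4]
opening: 0.641
clock: 23.18
eef_pos: [442.2, -356.5, 182.8]
tcp_rot: [-3.139, 0.001, -2.707]
contact_force: [0.7, 0.4, 0.5]
opening: 0.644
at [ 442.2 -356.5  182.8] rot [-3.139e+00  1.000e-03 -2.707e+00] q6 -2.69 t 23.18 op 55.0
(442.5, -356.5, 50, 3.58) dp [-1.000e-01  3.000e-01  1.328e+02] ang [-0.003  0.001 -0.004]
```

```bash
python3 -m creep '[{"dp":[0,0,25],"angular":[0,0,0],"fingers":55},{"dp":[0,0,50],"angular":[0,0,0],"fingers":55},{"dp":[0,0,65],"angular":[0,0,0],"fingers":55},{"dp":[0,0,65],"angular":[0,0,0],"fingers":55},{"dp":[0,0,65],"angular":[0,0,0],"fingers":55}]' 25; python3 -c "
from h import *
plan((442.5,-356.5,50,3.58))"
```

```text
clock: 23.6
eef_pos: [443.0, -353.6, 115.5]
tcp_rot: [3.139, -0.001, -2.703]
contact_force: [0.5, -0.5, 0.2]
opening: 0.645
at [ 443.  -353.6  115.5] rot [ 3.139e+00 -1.000e-03 -2.703e+00] q6 -2.69 t 23.6 op 55.0
(442.5, -356.5, 50, 3.58) dp [ 1.6 -2.5 65.5] ang [ 0.002 -0.001  0.001]
```

```bash
python3 -m creep '[{"dp":[1.5,-2.5,15],"angular":[0,0,0],"fingers":55},{"dp":[1.5,-2.5,40],"angular":[0,0,0],"fingers":55},{"dp":[1.5,-2.5,58],"angular":[0,0,0],"fingers":55},{"dp":[1.5,-2.5,64],"angular":[0,0,0],"fingers":55},{"dp":[1.5,-2.5,64],"angular":[0,0,0],"fingers":55}]' 25;python3 -m creep '[{"dp":[0,0,0],"angular":[0,0,0],"fingers":45},{"dp":[0,0,0],"angular":[0,0,0],"fingers":38},{"dp":[0,0,0],"angular":[0,0,0],"fingers":32},{"dp":[0,0,0],"angular":[0,0,0],"fingers":20},{"dp":[0,0,0],"angular":[0,0,0],"fingers":20}]' 30; python3 -c "
from h import *
plan((602,-330,187,3.1716))"
```

```text
clock: 24.02
eef_pos: [442.6, -357.1, 52.2]
tcp_rot: [3.14, -0.001, -2.703]
contact_force: [-0.1, 0.3, -0.2]
opening: 0.638
clock: 24.43
eef_pos: [443.4, -358.2, 54.2]
tcp_rot: [-3.14, 0.001, -2.703]
contact_force: [0.9, 1.5, 5.6]
opening: 0.37
at [ 443.4 -358.2   54.2] rot [-3.140e+00  1.000e-03 -2.703e+00] q6 -2.69 t 24.43 op 31.6
(602, -330, 187, 3.1716) dp [-155.7  -42.1 -132.6] ang [-0.002  0.002  0.408]
```

Gripped. I'll lift, then turn and carry.

```bash
python3 -m creep '[{"dp":[0,0,-10],"angular":[0,0,0],"fingers":20},{"dp":[0,0,-35],"angular":[0,0,0],"fingers":20},{"dp":[0,0,-70],"angular":[0,0,0],"fingers":20},{"dp":[0,0,-105],"angular":[0,0,0],"fingers":20},{"dp":[0,0,-135],"angular":[0,0,0],"fingers":20}]' 35; python3 -m creep '[{"dp":[-15,-4,0],"angular":[0,0,0.08],"fingers":20},{"dp":[-45,-12,0],"angular":[0,0,0.18],"fingers":20},{"dp":[-78,-21,0],"angular":[0,0,0.28],"fingers":20},{"dp":[-110,-30,0],"angular":[0,0,0.38],"fingers":20},{"dp":[-140,-38,0],"angular":[0,0,0.408],"fingers":20}]' 35; python3 -c "
from h import *
plan((602,-330,187,3.1716))"
```

```text
clock: 24.85
eef_pos: [442.5, -357.8, 190.7]
tcp_rot: [-3.14, 0.001, -2.703]
contact_force: [1.8, -1.1, -0.6]
opening: 0.376
clock: 25.27
eef_pos: [586.9, -332.3, 189.0]
tcp_rot: [-3.141, 0.001, -3.118]
contact_force: [0.1, 0.1, -1.2]
opening: 0.374
at [ 586.9 -332.3  189. ] rot [-3.141e+00  1.000e-03 -3.118e+00] q6 -2.11 t 25.27 op 31.9
(602, -330, 187, 3.1716) dp [-15.1   1.9   2. ] ang [-0.001  0.001 -0.006]
```

```bash
python3 -m creep '[{"dp":[-10,1,0],"angular":[0,0,0],"fingers":20},{"dp":[-15,2,0],"angular":[0,0,0],"fingers":20},{"dp":[-15,2,30],"angular":[0,0,0],"fingers":20},{"dp":[-15,2,60],"angular":[0,0,0],"fingers":20},{"dp":[-15,2,60],"angular":[0,0,0],"fingers":20}]' 35; python3 -c "
from h import *
plan((602,-330,58,3.1716))
cv2.imwrite('pics/c4.png',cv2.resize(optics.grab_frame('side')[80:320,240:540],None,fx=2,fy=2))"
```

```text
clock: 25.68
eef_pos: [595.9, -328.6, 122.5]
tcp_rot: [3.137, -0.008, -3.111]
contact_force: [-2.2, 1.7, -2.4]
opening: 0.371
at [ 595.9 -328.6  122.5] rot [ 3.137 -0.008 -3.111] q6 -2.11 t 25.68 op 31.7
(602, -330, 58, 3.1716) dp [-6.5 -1.9 64.4] ang [ 0.004 -0.008  0.001]
```

View pics/c4.png

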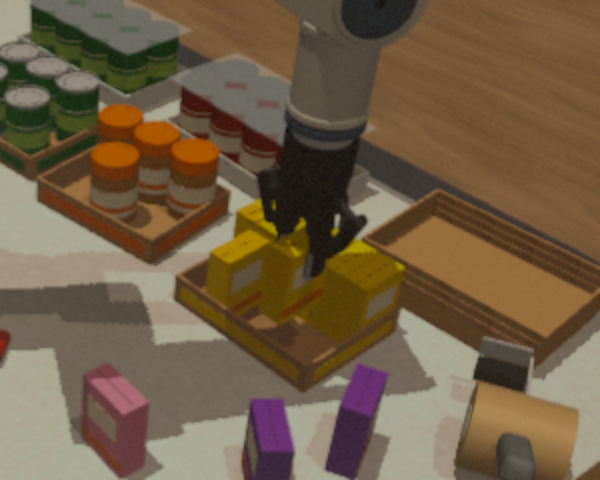

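Carton B is held over the free row, clear of carton A. I'll lower it.

```bash
python3 -m creep '[{"dp":[0,0,15],"angular":[0,0,0],"fingers":20},{"dp":[0,0,35],"angular":[0,0,0],"fingers":20},{"dp":[0,0,50],"angular":[0,0,0],"fingers":20},{"dp":[0,0,54],"angular":[0,0,0],"fingers":20},{"dp":[0,0,56],"angular":[0,0,0],"fingers":20}]' 35; python3 -m creep '[{"dp":[0,0,1],"angular":[0,0,0],"fingers":20},{"dp":[0,0,3],"angular":[0,0,0],"fingers":20},{"dp":[0,0,3],"angular":[0,0,0],"fingers":20}]' 35
```

```text
clock: 26.15
eef_pos: [600.0, -330.6, 72.7]
tcp_rot: [-3.142, -0.0, -3.112]
contact_force: [0.2, 0.2, -0.8]
opening: 0.37
clock: 26.4
eef_pos: [600.8, -330.6, 69.8]
tcp_rot: [-3.141, 0.001, -3.111]
contact_force: [0.1, 1.0, -0.7]
opening: 0.371
```

```bash
python3 -m creep '[{"dp":[0,0,3],"angular":[0,0,0],"fingers":20},{"dp":[0,0,6],"angular":[0,0,0],"fingers":20},{"dp":[0,0,9],"angular":[0,0,0],"fingers":20},{"dp":[0,0,10],"angular":[0,0,0],"fingers":20},{"dp":[0,0,10],"angular":[0,0,0],"fingers":20}]' 35; python3 -m creep '[{"dp":[0,0,0.5],"angular":[0,0,0],"fingers":20},{"dp":[0,0,1],"angular":[0,0,0],"fingers":20},{"dp":[0,0,1],"angular":[0,0,0],"fingers":20}]' 35
```

```text
clock: 26.82
eef_pos: [600.2, -330.1, 58.5]
tcp_rot: [3.141, -0.0, -3.111]
contact_force: [0.6, -0.4, -1.6]
opening: 0.374
clock: 27.07
eef_pos: [600.4, -330.2, 58.2]
tcp_rot: [3.142, 0.0, -3.111]
contact_force: [-2.2, 2.0, 3.8]
opening: 0.37
```

```bash
python3 -m creep '[{"dp":[0,0,0.5],"angular":[0,0,0],"fingers":20},{"dp":[0,0,1],"angular":[0,0,0],"fingers":20},{"dp":[0,0,1],"angular":[0,0,0],"fingers":20}]' 35
```

```text
clock: 27.32
eef_pos: [600.4, -330.2, 58.2]
tcp_rot: [-3.142, 0.0, -3.111]
contact_force: [-5.7, 2.4, 12.8]
opening: 0.37
```

Contact. I'll release, rise well clear, and check everything.

```bash
python3 -m creep '[{"dp":[0,0,0],"angular":[0,0,0],"fingers":50},{"dp":[0,0,0],"angular":[0,0,0],"fingers":50},{"dp":[0,0,0],"angular":[0,0,0],"fingers":50},{"dp":[0,0,-15],"angular":[0,0,0],"fingers":50},{"dp":[0,0,-45],"angular":[0,0,0],"fingers":50}]' 25;  python3 -m creep '[{"dp":[0,0,-35],"angular":[0,0,0],"fingers":50},{"dp":[0,0,-75],"angular":[0,0,0],"fingers":50},{"dp":[20,0,-115],"angular":[0,0,0],"fingers":50},{"dp":[50,0,-140],"angular":[0,0,0],"fingers":50},{"dp":[90,0,-150],"angular":[0,0,0],"fingers":50}]' 25; python3 -m creep '[{"dp":[40,0,0],"angular":[0,0,0],"fingers":50},{"dp":[80,0,0],"angular":[0,0,0],"fingers":50},{"dp":[110,-20,0],"angular":[0,0,0],"fingers":50},{"dp":[130,-50,0],"angular":[0,0,0],"fingers":50},{"dp":[130,-60,0],"angular":[0,0,0],"fingers":50}]' 25; python3 - <<'E'
from h import *
cv2.imwrite('pics/e_side.png',optics.grab_frame('side')); im=optics.grab_frame('top'); cv2.imwrite('pics/e_top.png',cv2.resize(im[90:260,90:460],None,fx=2.1,fy=2.1,interpolation=cv2.INTER_CUBIC))
E
```

```text
clock: 27.73
eef_pos: [598.0, -328.9, 99.0]
tcp_rot: [3.138, -0.006, -3.111]
contact_force: [-0.1, -0.5, -0.7]
opening: 0.584
clock: 28.15
eef_pos: [512.8, -334.0, 257.6]
tcp_rot: [-3.137, 0.007, -3.11]
contact_force: [0.8, -0.4, 0.5]
opening: 0.588
clock: 28.57
eef_pos: [379.1, -399.3, 253.3]
tcp_rot: [-3.139, -0.0, -3.113]
contact_force: [0.3, 0.0, -0.2]
opening: 0.585
```

View pics/e_side.png

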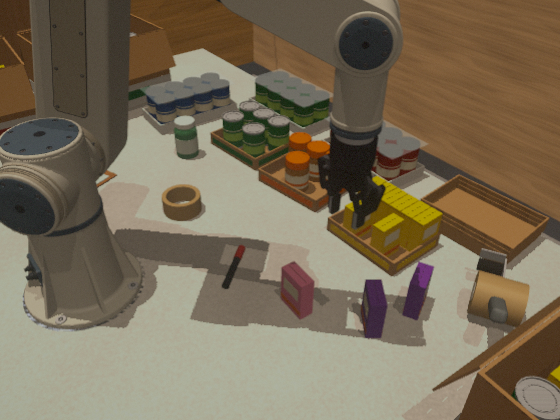

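View pics/e_top.png

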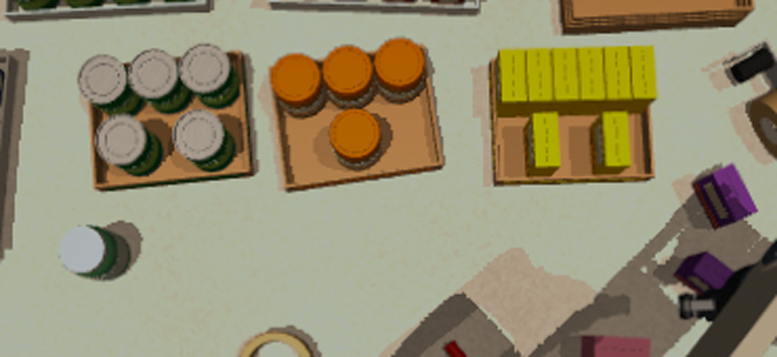

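All five stand in their flats, and the glass jar is at the same pixel as before. I'll check lid positions against the release poses (a tilt would show as an offset), then hand in.

```bash
python3 - <<'E'
from h import *
f=lambda u,v:(u/2.1+90-.26,v/2.1+90-.26)
fl=dict(t=(642,261,.076),j=(644.4,9.6,.15),c=(638,-284,.03))
for n,p,z,k in (('tinA',(122,140),105,'t'),('tinB',(201,138),105,'t'),('jar',(355,134),104,'j'),('cA',(545,139),99,'c'),('cB',(616,139),99,'c'),('glass',(89,250),115,None)):
    w=back('top',[f(*p)],z)[0][:2]; o=''
    if k:
        x,y,a=fl[k]; d=w-[x,y]; o=(round(d[0]*np.cos(a)+d[1]*np.sin(a),1),round(-d[0]*np.sin(a)+d[1]*np.cos(a),1))
    print(n,w.round(1),o)
print(np.abs(r.sense()['qvel']).max())
E
```

```text
tinA [600.9 305.3] (np.float64(-37.6), np.float64(47.2))
tinB [602.2 202.5] (np.float64(-44.1), np.float64(-55.3))
jar [605.7   5.7] (np.float64(-38.9), np.float64(1.9))
cA [ 598.9 -236.6] (np.float64(-37.7), np.float64(48.6))
cB [ 598.7 -328.1] (np.float64(-40.6), np.float64(-42.9))
glass [458.6 341.1] 
0.04438377670330701
```

Tin B is off by about 6 mm, so I'll check it with a model overlay.

```bash
python3 - <<'E'
from h import *
a=np.linspace(0,2*np.pi,60); L=[]
for x,y in((601.5,306.5),(607,205.5),(607,5)):
    for z in(4,105): L.append(np.c_[x+33*np.cos(a),y+33*np.sin(a),0*a+z])
for n,(r0,r1,c0,c1,k) in dict(top=(110,190,120,280,4.5),side=(90,190,200,330,5)).items():
    o=cv2.resize(optics.grab_frame(n),None,fx=k,fy=k,interpolation=cv2.INTER_CUBIC)
    for q in L: cv2.polylines(o,[np.round((proj(n,q)+.5)*k-.5).astype(int)],True,(255,0,255),1)
    cv2.imwrite(f'pics/f_{n}.png',o[int(r0*k):int(r1*k),int(c0*k):int(c1*k)])
E
```

```text
(no output)
```

View pics/f_top.png

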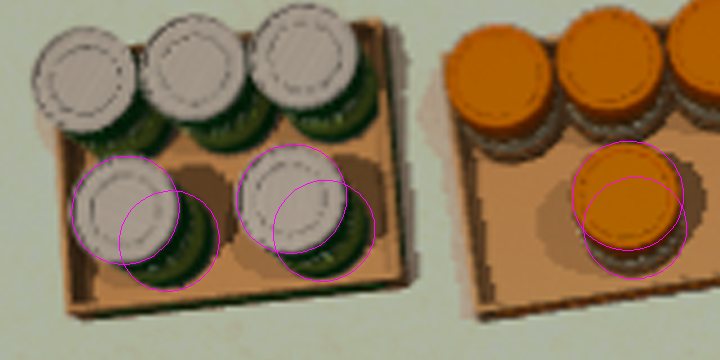

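View pics/f_side.png

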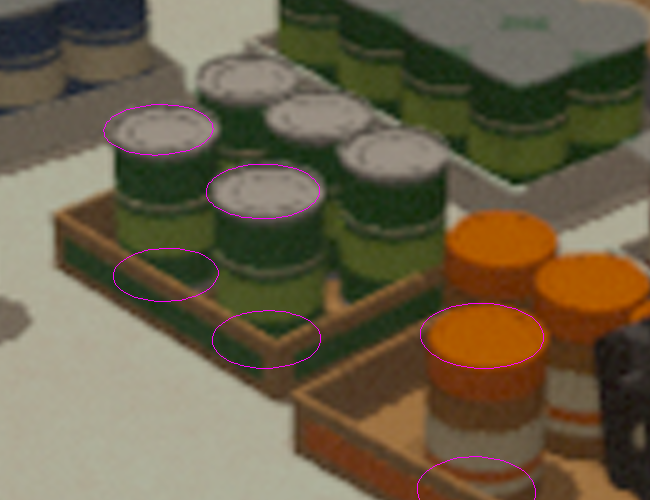

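The upright models on the floor fit all three round items in both views to within 1–3 mm, so tin B is fine; my pick of its lid was off. Handing in.

```bash
python3 -c "
from rig import r
print(r.sign_off())"
```

```text
the job is handed in; nothing more can be done
None
```

I placed the peanut butter jar, both green tins and both yellow cartons in their matching flats. All stand upright in the near row. Each was lowered until the wrist force showed contact with the floor, then released. I handed in at about 29 s of the 128 s allowed.

- **Position:** The last top view put every item inside its near row, at x of about -34 to -44 mm and y within ±55 mm of the flat's centre.
- **Upright:** Models of the two tins and the jar, drawn upright on the flat's floor, matched both camera views to within about 1–3 mm. I checked the cartons by eye and by the position of their tops, without such an overlay.
- **Glass jar:** It was never touched. It measured within about 2 mm of where it started, which is the accuracy of the camera calibration.
- **A check that disagreed:** My first lid reading for the second tin was about 6 mm off its release pose. The overlay showed I had picked the lid's pixel badly and the tin was not tilted.

The hand-in reports no verdict.

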